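# Make up the soldering kit and the stone-setter's kit

### The arm

A 6-joint arm with a two-finger parallel gripper is mounted at the origin on a cart in front of the work surface, level with it; the furniture and walls round the work are solid. World frame = base frame: x ahead of the robot, y to its left, z up, the work surface at z = 0. Lengths are in mm, angles in rad, forces in N, time in s.
With the tool pointing down it reaches from about 300 to 775 mm from the base axis. Payload 14.6 kg.
Tool frame: the origin (TCP) lies on the centre line of the jaws, within the pads' length; the fingertips stand 8 mm ahead of it and the grasp point (between the pads) lies 11 mm behind it; z points along the fingers, y is the line along which they close (so a half turn about z gives the same grasp; the last joint's range is limited). The gripper opens to 94 mm and grips with 3 to 60 N. Pads are 16 mm wide; open, the fingers measure 119 mm over their backs; the gripper's body (75 mm by 177 mm) begins 78 mm behind the grasp point.
Start: joints at [-1.187, 0.3, 1.521, -0, 1.321, -0.067], TCP at [239.619, -495.047, 188.246] pointing down, gripper open.
Joint ranges: [-3.03, 3.03], [-0.79, 2.21], [0.23, 2.52], [-1.04, 4.18], [0, 3.07], [-2.55, 2.55]. Speed limits (rad/s): [2.22, 2.22, 2.57, 3.14, 3.14, 3.14].

### API

Orientations are given as [roll, pitch, yaw] about the fixed x, y, z axes, in that order (R = Rz(yaw) Ry(pitch) Rx(roll)).
In Python, from cell import manip gives the robot as it stands.
- The arm moves only by the tool jog_arm, never from a script. Its argument "rows" is one flat list of numbers, 7 for each row, row after row: the shift along the world's x, y, z in cm, then the turn, a rotation vector about the world's x, y, z in rad, then the closure, from 0 (fully open) to 1 (shut). In form: [dx, dy, dz, rx, ry, rz, fingers, dx, dy, dz, rx, ry, rz, fingers, ...]. A call has 1 to 20 rows; each row shifts and turns the commanded pose from where the row before left it; what a row does not reach is not made up. A row lasts 1/12 s, in which the tool goes at most 41.7 mm and 7.16 degrees, less where a joint would pass 70% of its speed; a pose out of reach is approached as far as the arm can. A call with a gripper value outside its range is refused whole. The fingers move at their own pace and stop on an object; "newtons" is the grip in N (left out, the last holds). Time passes only in rows, so rows that do not move let the fingers close. It gives the time, the measured TCP pose, the force, the opening and the grip force at its end, in the units of the state.
- manip.read_state(): the state, without advancing time (a new reading comes with each control period).
- manip.camera(name): name is "scene" or "top"; returns (picture, depth): 384x512x3 uint8, blue, green, red; 384x512 float32, mm along the optical axis (not along the pixel's ray), 0 where there is no reading.
- manip.camera_model(name): a dict with "K" (3x3 intrinsics, pixels), "R" (3x3) and "t" (3): a world point X has camera coordinates R X + t. Camera axes: x right, y down, z forward; pixel columns grow to the right and rows downward; lengths in mm; the calibration is good to about 2 mm. A picture is of the moment at which its call begins. camera_model takes no time and is no camera call.
- manip.sign_off(): hands the job in; it is judged then, once.
The state is a dict: "clock": time; "joints": joint angles; "qd": joint speeds; "effort": joint torques, N m; "eef_pos": TCP position; "eef_rot": TCP orientation; "wrist_force": force on the tool from outside, world axes, zero at the start; "moment": the same for the moment, N m; "finger_gap": finger opening in mm; "finger_force": force on a finger pad.
Only numpy, scipy, OpenCV 4.12 (cv2) and the standard library are available. Lean on these libraries where they do the work, as an engineer would, in place of code of your own. Each camera call takes 0.05 s, during which the arm holds its last target. There are 200 camera calls.

### The job

Make up two kits on the two routed wooden boards, everything lying flat in the recess that was cut for it: the board with the round recess is the soldering kit and takes the full tin of solder chips (round recess), the lighter (short slot) and the cutters (long slot); the other board is the stone-setter's kit and takes the oil stone (smaller recess) and the white sorting tray (larger recess). The two tins look alike, so lift them to feel which is the full one, and leave the empty one standing upright on the bench, not on a board. Do not knock the spirit lamp that stands behind.

Things in the scene. Friction and masses are not known exactly. Their poses are not given: they have to be found in the camera images.
- solder_board: light wood board 150 (x) x 165 (y) x 18 mm, fixed. Origin: centre of underside, z up. Three recesses 5 mm deep (floors 13 mm above the origin), some 8 mm larger all round than their things; centres in board frame: round, 70 mm across, at x +28, y -28 mm (tin); short slot 32 (x) x 93 (y) mm at x -51, y -28 (lighter, lengthwise); long slot 132 (x) x 46 (y) mm at x 0, y +51.5 (cutters, lengthwise)
- setter_board: light wood board 156 (x) x 100 (y) x 18 mm, fixed. Origin: centre of underside, z up. Two rectangular recesses 5 mm deep (floors 13 mm above the origin), some 8 mm larger all round than their things; centres in board frame: smaller, 44 (x) x 62 (y) mm, at x -46, y 0 mm (oil stone); larger, 62 (x) x 78 (y) mm, at x +34, y 0 (sorting tray)
- tin_a: one of two outwardly identical round screw-top aluminium tins with knurled lids, 54 mm across the lid, 51 mm body, 38 mm high; the lid is the upper 17 mm. Origin: centre of the underside, z up. One tin is full (about 0.40 kg), the other empty (about 0.06 kg); which is which cannot be seen, only felt on lifting
- tin_b: one of two outwardly identical round screw-top aluminium tins with knurled lids, 54 mm across the lid, 51 mm body, 38 mm high; the lid is the upper 17 mm. Origin: centre of the underside, z up. One tin is full (about 0.40 kg), the other empty (about 0.06 kg); which is which cannot be seen, only felt on lifting
- lighter: disposable gas lighter lying flat, red body with a metal end, 77 mm long (its y, from -39 to +38 mm), 16 mm wide (its x), 23 mm high, 0.025 kg. Origin: centre of the underside, z up
- cutters: side cutters lying flat and closed, 115 mm long (along their x), 30 mm wide (y), 11 mm high, 0.09 kg; jaws toward -x, handles toward +x; just behind the joint, at x +8 mm, they are 20 to 28 mm wide and balance when held across. Origin: centre of the underside of this outline, z up
- oil_stone: small dark sharpening stone, a slab 28 (its x) x 46 (its y) mm, 14 mm high, 0.045 kg. Origin: centre of the underside, z up
- sorting_tray: small white open sorting tray, 46 (its x) x 62 (its y) mm outside, walls 12 mm high and 2 mm thick, 0.03 kg; stiff enough to be held across its outside. Origin: centre of the underside, z up
- spirit_lamp: small glass spirit lamp with a brass collar, 60 mm across, 73 mm high, loose bystander at the back; to be left standing. Origin: centre of the underside, z up. Beside it stands a far taller drawer cabinet (about x > 0.62 m, y -0.13 to 0.13 m), and a vice in front (x < 0.44 m, y -0.13 to -0.26 m): carry things past between the two, above the boards
Things that resemble listed ones, but are neither listed nor needed, are in the scene too. What is shaped like the tin_a but blue or orange is not meant.

How it is judged:
By the outcome, as a careful person would: the job done as asked, in the order asked, and still so for the second after the job is handed in, with the robot touching nothing.
It also fails if it takes over 136 s, if anything falls off the work surface, if the arm or the gripper's body presses on something with over 40 N, if the wrist force passes 120 N, or if a joint passes its speed limit or range.

## Working session

There is one attempt and no reset: what is moved stays moved. The work goes in short steps, Python scripts to look and compute and a tool call to move; the robot and the scene stay as the last step left them, time stands still between calls to the robot, and variables do not carry over. Pictures are saved under pics/ and viewed, at most 14 in all, crops included, and the job is handed in when it is done.

Besides the shell and the picture viewer there is one more tool, called after "Emit:" as name(argument=value, ...), one argument or row to a line, values as JSON. jog_arm: Moves the arm, as the interface text tells. Its arguments: {"type":"object","properties":{"rows":{"type":"array"},"newtons":{"type":"number"}},"required":["rows"]}

```bash
ls; mkdir -p pics
python3 - <<'E'
from cell import manip
import cv2, numpy as np
for n in("scene","top"):
    p,d=manip.camera(n); cv2.imwrite(f"pics/{n}0.png",cv2.resize(p,(800,600),interpolation=cv2.INTER_CUBIC)); np.savez(f"{n}0.npz",p=p,d=d)
    m=manip.camera_model(n); print(n,{k:np.round(v,3).tolist() for k,v in m.items()})
print(manip.read_state())
E
```

```text
pics
scene {'K': [[382.826, 0.0, 253.659], [0.0, 382.826, 188.763], [0.0, 0.0, 1.0]], 'R': [[0.834, -0.551, -0.013], [-0.399, -0.587, -0.705], [0.381, 0.593, -0.709]], 't': [-387.454, 316.498, 1112.855]}
top {'K': [[454.058, 0.0, 253.656], [0.0, 454.058, 193.871], [0.0, 0.0, 1.0]], 'R': [[0.03, -0.999, -0.02], [-0.995, -0.028, -0.092], [0.091, 0.023, -0.996]], 't': [127.717, 567.014, 1552.466]}
{'clock': 0.1, 'joints': array([-1.18659661e+00,  3.00409930e-01,  1.52152950e+00, -2.67839897e-05,
        1.32072685e+00, -6.65780579e-02]), 'qd': array([-1.50474734e-03, -1.60832337e-03, -1.17352544e-03, -1.09228454e-04,
       -7.23152666e-04, -1.40751224e-05]), 'effort': array([ 1.78939597e-03, -5.32644510e+01, -3.53283763e+01,  7.09600816e-02,
        2.34990427e-02, -2.72290589e-05]), 'eef_pos': array([ 239.51747445, -494.81120153,  187.74172109]), 'eef_rot': array([-3.14051968e+00, -4.55410058e-05,  4.50784393e-01]), 'wrist_force': array([-0.52018174, -0.1470503 ,  0.34646404]), 'moment': array([-4.61978936e-02,  5.08004265e-05,  1.76975295e-02]), 'finger_force': 0.0, 'finger_gap': 94.09302900673933}
```

View pics/scene0.png

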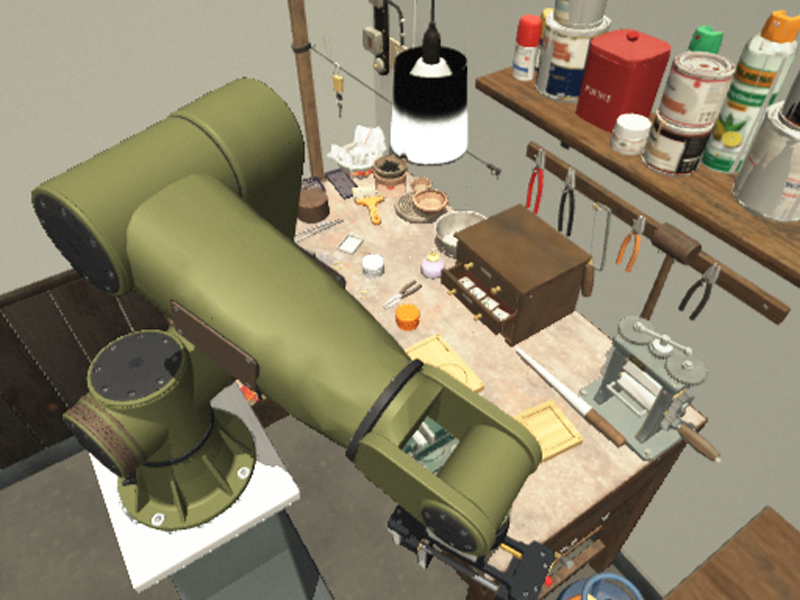

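View pics/top0.png

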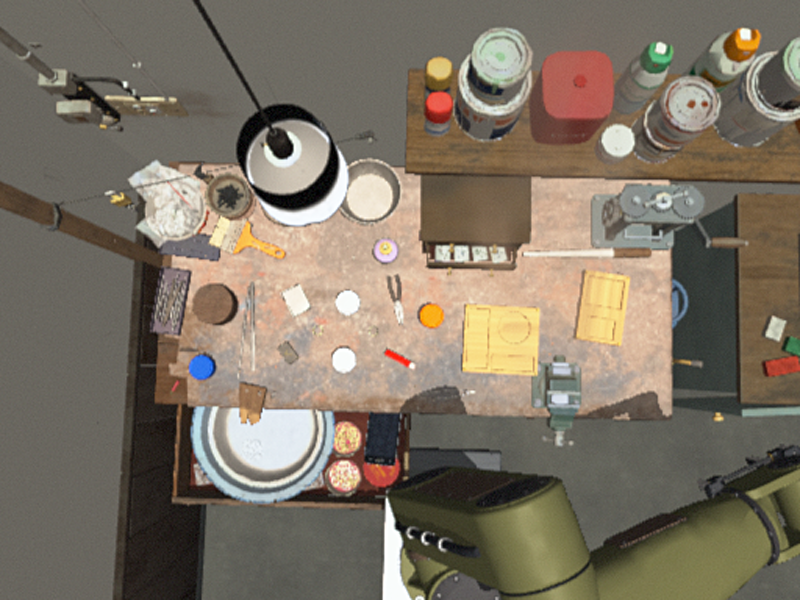

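Run:
```python
import cv2, numpy as np
p=np.load("top0.npz")["p"]; s=np.load("scene0.npz")["p"]
cv2.imwrite("pics/t_l.png",cv2.resize(p[155:245,165:285],None,fx=6.6,fy=6.6,interpolation=cv2.INTER_CUBIC))
cv2.imwrite("pics/t_r.png",cv2.resize(p[155:255,285:410],None,fx=6,fy=6,interpolation=cv2.INTER_CUBIC))
cv2.imwrite("pics/s_c.png",cv2.resize(s[140:300,195:385],None,fx=3.7,fy=3.7,interpolation=cv2.INTER_CUBIC))
```

```text
(no output)
```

View pics/t_l.png

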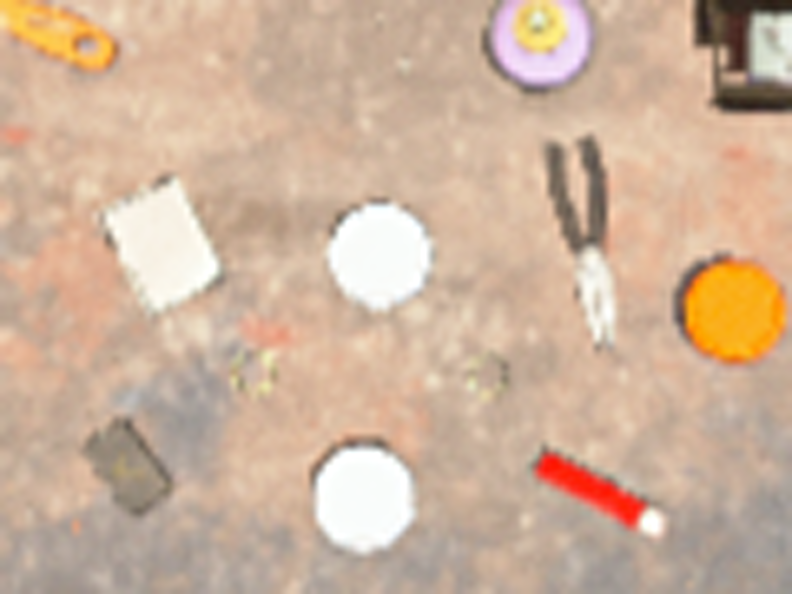

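View pics/t_r.png

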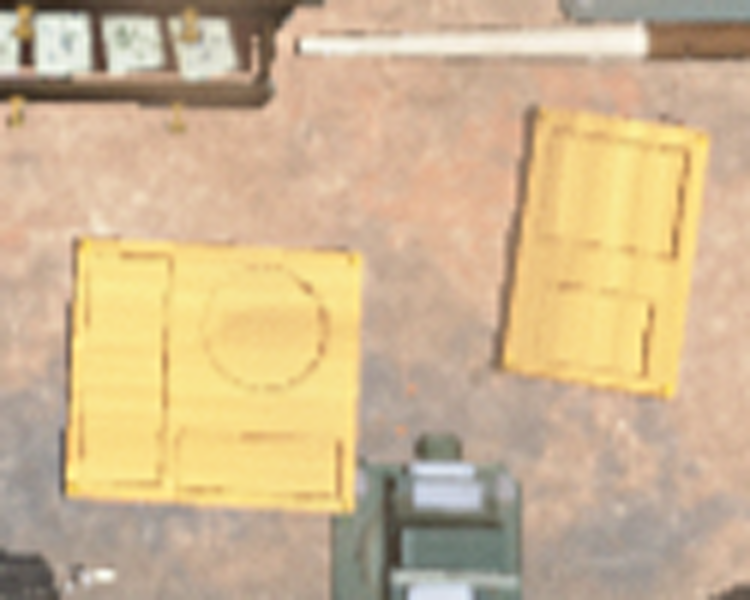

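View pics/s_c.png

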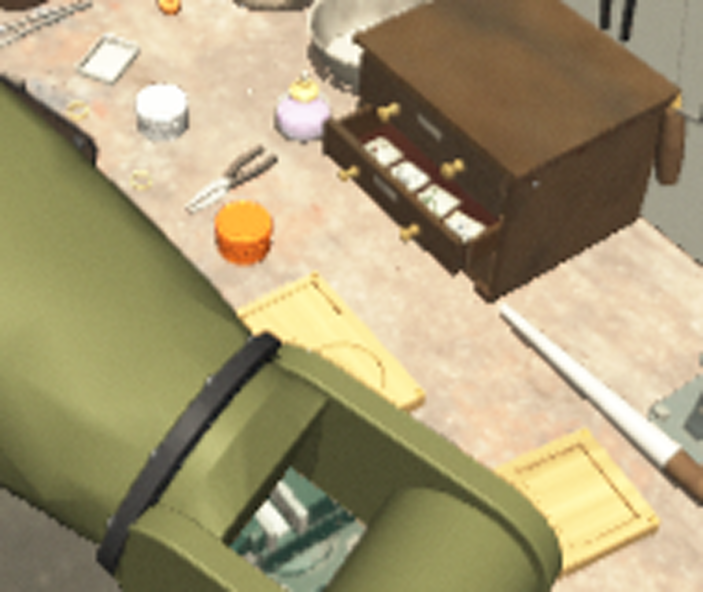

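```bash
cat > h.py <<'E'
import numpy as np, cv2
from cell import manip
def model(n):
    m=manip.camera_model(n); return np.array(m["K"]),np.array(m["R"]),np.array(m["t"])
def world(n,uv,z):
    "pixels (N,2) -> world xy on plane(s) z"
    K,R,t=model(n); uv=np.atleast_2d(np.asarray(uv,float))
    r=(np.c_[uv,np.ones(len(uv))]@np.linalg.inv(K).T)@R; c=-R.T@t
    s=(z-c[2])/r[:,2]; return (c+r*s[:,None])[:,:2]
def cloud(n,d):
    K,R,t=model(n); v,u=np.mgrid[:384,:512]
    pc=np.stack([(u-K[0,2])/K[0,0]*d,(v-K[1,2])/K[1,1]*d,d],-1)
    return (pc-t)@R
def blob(p,box,test,z,n="top",f=8):
    "box x0,y0,x1,y1 original px; upsampled colour blob -> world centre, size, angle of minAreaRect"
    x0,y0,x1,y1=box; c=cv2.resize(p[y0:y1,x0:x1],None,fx=f,fy=f,interpolation=cv2.INTER_CUBIC)
    m=test(c.astype(int)).astype(np.uint8)
    k,l,st,_=cv2.connectedComponentsWithStats(m); i=1+np.argmax(st[1:,4])
    cs,_=cv2.findContours((l==i).astype(np.uint8),cv2.RETR_EXTERNAL,cv2.CHAIN_APPROX_NONE)
    q=max(cs,key=len)[:,0].astype(float); w=world(n,(q+.5)/f-.5+[x0,y0],z)
    return w,cv2.minAreaRect(w.astype(np.float32))
E
cat > m.py <<'E'
from h import *
a=np.load("top0.npz"); p,d=a["p"],a["d"]; W=cloud("top",d)
white=lambda c:c.min(-1)>205
red=lambda c:(c[...,2]>150)&(c[...,1]<90)|((c.min(-1)>200))
yel=lambda c:(c[...,2]>180)&(c[...,0]<125)&(c[...,2]-c[...,0]>90)
S=165; T=155
def B(x0,y0,x1,y1): return [int(S+x0/6.6),int(T+y0/6.6),int(S+x1/6.6),int(T+y1/6.6)]
def C(x0,y0,x1,y1): return [int(285+x0/6),int(155+y0/6),int(285+x1/6),int(155+y1/6)]
for nm,b,t,z in [("tinA",B(310,180,450,330),white,38),("tinB",B(295,420,435,570),white,38),("tray",B(80,150,240,330),white,12),
  ("lighter",B(510,430,700,560),red,23),("stone",B(60,400,195,530),lambda c:c.max(-1)<130,14),
  ("cutters",B(520,120,630,360),lambda c:(c.max(-1)<110)|(c.min(-1)>165),8),
  ("solder",C(40,215,375,530),yel,18),("setter",C(480,80,730,410),yel,18)]:
    w,r=blob(p,b,t,z); bb=W[b[1]:b[3],b[0]:b[2],2]
    print(nm,np.round(w.mean(0),1),"bbmid",np.round((w.min(0)+w.max(0))/2,1),np.round(np.ravel(r[0]+r[1]),1),round(r[2],1),"z95",np.percentile(bb,[5,50,95,99]).round(1))
    print("   corners",np.round(cv2.boxPoints(r),0).tolist())
v=(W[...,0]<460)&(W[...,0]>300)&(W[...,1]<-120)&(W[...,1]>-280)&(W[...,2]>15)&(W[...,2]<200); print("vice",W[v].min(0),W[v].max(0))
v=(W[...,0]>560)&(W[...,1]<-130)&(W[...,1]>-450)&(W[...,2]>5)&(W[...,2]<300); print("stick",W[v].min(0),np.percentile(W[v],50,axis=0),W[v].max(0))
v=(W[...,0]>560)&(W[...,0]<700)&(W[...,1]<135)&(W[...,1]>-140)&(W[...,2]>25)&(W[...,2]<400); print("cab",W[v].min(0),W[v].max(0))
v=(W[...,0]>560)&(W[...,0]<720)&(W[...,1]<300)&(W[...,1]>150)&(W[...,2]>30)&(W[...,2]<100); print("lamp",W[v].min(0),W[v].max(0))
E
python3 m.py
```

```text
tinA [561.2 252.6] bbmid [560.8 253.6] [561.4 252.7  53.2  52.7] 32.2 z95 [-4.6  3.8 41.3 44.1]
   corners [[525.0, 261.0], [553.0, 216.0], [598.0, 245.0], [570.0, 289.0]]
tinB [433.9 256.8] bbmid [433.1 255.9] [433.1 256.   53.5  51.2] 2.2 z95 [-3.6  4.3 41.3 45. ]
   corners [[405.0, 281.0], [407.0, 229.0], [461.0, 231.0], [459.0, 283.0]]
tray [565.9 372.8] bbmid [566.3 372.2] [565.4 372.   60.9  45.5] 28.0 z95 [-5.7  1.5  9.6 15.8]
   corners [[528.0, 378.0], [549.0, 338.0], [603.0, 366.0], [582.0, 406.0]]
lighter [443.3 139.2] bbmid [442.7 139.1] [443.7 139.6  59.4  15.2] 62.6 z95 [-4.7  2.  24.2 28.9]
   corners [[423.0, 117.0], [437.0, 110.0], [464.0, 163.0], [451.0, 170.0]]
stone [462.7 381.1] bbmid [462.8 381. ] [462.2 381.1  22.    4.5] 36.0 z95 [-4.2  2.6 17.7 21.2]
   corners [[452.0, 376.0], [455.0, 373.0], [472.0, 386.0], [470.0, 389.0]]
cutters [621.2 161.2] bbmid [612.3 155.6] [612.4 155.2  56.   59.7] 1.6 z95 [-4.7  1.9 10.7 15. ]
   corners [[583.0, 184.0], [585.0, 125.0], [641.0, 126.0], [640.0, 186.0]]
solder [480.9 -61. ] bbmid [481.  -60.3] [481.  -61.1   8.2  72.8] 87.2 z95 [-2.3 13.4 22.3 25.8]
   corners [[444.0, -63.0], [517.0, -67.0], [518.0, -59.0], [445.0, -55.0]]
setter [ 585.9 -271.5] bbmid [ 573.4 -276.2] [ 573.1 -271.6   22.8  153.8] 78.1 z95 [-2.9 11.6 22.4 25.6]
   corners [[496.0, -267.0], [646.0, -299.0], [651.0, -276.0], [500.0, -245.0]]
vice [ 300.26218344 -265.82962959   15.0006469 ] [ 459.81602204 -120.13514816  101.1304116 ]
stick [ 560.07299724 -449.93749985    5.00537455] [ 729.95163106 -330.06802805   20.44183705] [ 862.93475566 -130.04465106  237.00218259]
cab [ 560.08851332 -126.56072844   25.0860716 ] [699.991519    99.2673786  184.32993311]
lamp [560.80243601 152.59080841  30.0256639 ] [709.16453452 278.43635302  71.83515492]
```

```bash
cat > m2.py <<'E'
from h import *
L=lambda q:(np.atleast_2d(q)+.5)/6.6-.5+[165,155]
Rr=lambda q:(np.atleast_2d(q)+.5)/6-.5+[285,155]
Sc=lambda q:(np.atleast_2d(q)+.5)/3.7-.5+[195,140]
P={}
for n in("top","scene"):
    K,R,t=model(n); P[n]=K@np.c_[R,t]
for nm,a,b in [("tinA lid",L([380,255]),Sc([161,97])),("tray far R",L([172,178]),Sc([140,45])),("tray near",L([155,312]),Sc([80,67])),("tray right",L([218,265]),Sc([112,82])),
 ("cut tip",L([603,345]),Sc([190,208])),("cut hR",L([588,138]),Sc([275,158])),("cut hL",L([555,145]),Sc([260,150])),("orange",L([733,310]),Sc([244,220])),
 ("sol TL",Rr([80,240]),Sc([315,277])),("sol TR",Rr([360,257]),Sc([423,399])),("set TL",Rr([537,108]),Sc([588,432])),("set TR",Rr([708,133]),Sc([657,518]))]:
    X=cv2.triangulatePoints(P["top"],P["scene"],a.T,b.T); print(nm,(X[:3]/X[3]).ravel().round(1))
def rep(nm,q,f,z): print(nm,world("top",f(q),z).round(1).tolist())
rep("stone",[[123,418],[172,487],[138,515],[85,447]],L,14)
rep("cut hL,hR,tip,joint",[[552,145],[588,138],[603,347],[590,250]],L,6)
rep("lighter ends",[[541,463],[658,525]],L,18)
for nm,c in(("sol",[[80,240],[360,257],[352,513],[67,495]]),("set",[[537,108],[708,133],[673,397],[505,370]])):
    w=world("top",Rr(c),18); x=(w[0]+w[1]-w[2]-w[3])/2; y=(w[0]+w[3]-w[1]-w[2])/2
    print(nm,w.mean(0).round(1),np.linalg.norm(x).round(1),np.linalg.norm(y).round(1),np.arctan2(x[1],x[0]).round(3),np.arctan2(-y[0],y[1]).round(3))
rep("round hole",[[268,327]],Rr,18); rep("smaller,larger recess",[[598,330],[620,190]],Rr,18)
E
python3 m2.py
```

```text
tinA lid [561.1 252.1  44.2]
tray far R [602.8 367.3  14.2]
tray near [530.9 373.5  12.9]
tray right [556.  343.6   1.1]
cut tip [519.8 134.9   6. ]
cut hR [630.5 146.4   4.5]
cut hL [625.6 164.4   4.3]
orange [537.9  67.   37.8]
sol TL [565.8 -10.7  12.5]
sol TR [ 560.6 -173.8   12.2]
set TL [ 652.  -276.7   12.1]
set TR [ 636.8 -371.8   21.5]
stone [[473.0, 388.4], [437.3, 360.8], [422.0, 378.2], [457.0, 408.0]]
cut hL,hR,tip,joint [[626.1, 165.5], [630.4, 146.3], [518.4, 135.0], [570.1, 143.4]]
lighter ends [[455.5, 165.7], [424.8, 103.1]]
sol [489.1 -89.9] 148.1 163.3 -0.025 -0.033
set [ 567.6 -314.8] 154.8 98.5 -0.122 -0.126
round hole [[518.2, -120.3]]
smaller,larger recess [[521.8, -310.5], [603.6, -322.9]]
```

Emit:
jog_arm(
  rows=[1.6, 3.1, 0, 0, 0, 0, 0, 1.6, 3.1, 0, 0, 0, 0, 0, 1.6, 3.1, 0, 0, 0, 0, 0, 1.6, 3.1, 0, 0, 0, 0, 0, 1.6, 3.1, 0, 0, 0, 0, 0, 1.6, 3.1, 0, 0, 0, 0, 0, 1.6, 3.1, 0, 0, 0, 0, 0, 1.6, 3.1, 0, 0, 0, 0, 0, 1.6, 3.1, 0, 0, 0, 0, 0, 1.6, 3.1, 0, 0, 0, 0, 0, 1.6, 3.1, 0, 0, 0, 0, 0, 1.6, 3.1, 0, 0, 0, 0, 0, 0, 3.4, 0, 0, 0, 0, 0, 0, 3.4, 0, 0, 0, 0, 0, 0, 3.4, 0, 0, 0, 0, 0, 0, 3.4, 0, 0, 0, 0, 0, 0, 3.4, 0, 0, 0, 0, 0, 0, 3.4, 0, 0, 0, 0, 0, 0, 3.4, 0, 0, 0, 0, 0, 0, 3.4, 0, 0, 0, 0, 0],
  newtons=20,
)

```text
clock: 1.77
eef_pos: [431.1, 150.6, 188.1]
eef_rot: [-3.142, 0.0, 0.451]
wrist_force: [-0.0, -0.8, 0.2]
finger_gap: 93.9
finger_force: 0.0
```

Emit:
jog_arm(
  rows=[0.05, 2.7, 0, 0, 0, 0, 0, 0.05, 2.7, 0, 0, 0, 0, 0, 0.05, 2.7, 0, 0, 0, 0, 0, 0, 2.6, 0, 0, 0, 0, 0, 0, 0, -3, 0, 0, 0, 0, 0, 0, -3, 0, 0, 0, 0, 0, 0, -3, 0, 0, 0, 0, 0, 0, -3, 0, 0, 0, 0, 0, 0, -2.4, 0, 0, 0, 0, 0, 0, -1.4, 0, 0, 0, 0, 0, 0, -1, 0, 0, 0, 0],
)

```text
clock: 2.68
eef_pos: [432.2, 255.5, 18.3]
eef_rot: [3.142, 0.003, 0.451]
wrist_force: [-0.2, -0.2, -0.3]
finger_gap: 94.0
finger_force: 0.0
```

Run:
```python
from h import *
p,d=manip.camera("top"); cv2.imwrite("pics/t1.png",cv2.resize(p[150:250,165:290],None,fx=6,fy=6,interpolation=cv2.INTER_CUBIC))
s=manip.read_state(); print(s["eef_pos"],s["wrist_force"],s["clock"])
```

```text
[431.91730045 255.33096754  17.43254311] [-0.59200087 -0.57451872 -2.22726112] 2.7333
```

View pics/t1.png

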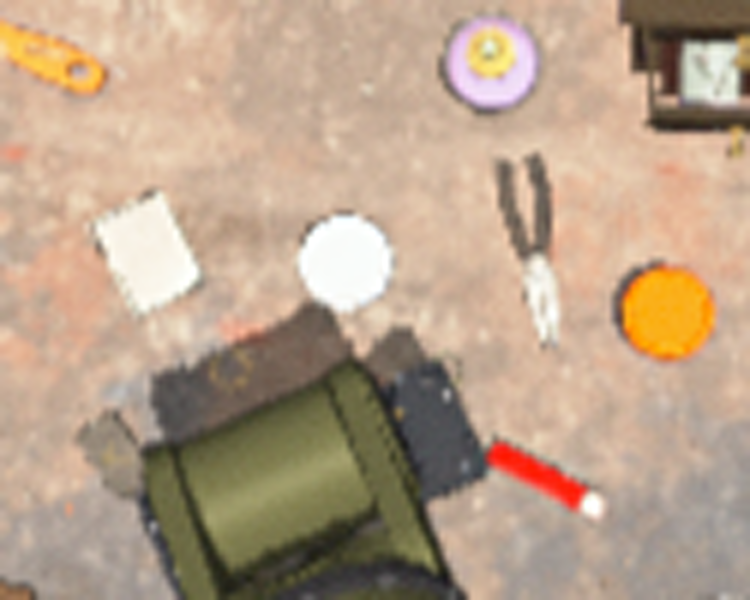

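The picture shows the gripper over the near tin, with the far tin (346,262), the cutters and the lighter undisturbed. Next I close and lift.

Emit:
jog_arm(
  rows=[0, 0, 0, 0, 0, 0, 1, 0, 0, 0, 0, 0, 0, 1, 0, 0, 0, 0, 0, 0, 1, 0, 0, 0, 0, 0, 0, 1, 0, 0, 0, 0, 0, 0, 1, 0, 0, 0, 0, 0, 0, 1, 0, 0, 0, 0, 0, 0, 1, 0, 0, 0, 0, 0, 0, 1],
  newtons=25,
)

```text
clock: 3.4
eef_pos: [433.5, 256.0, 20.9]
eef_rot: [3.141, -0.001, 0.451]
wrist_force: [-5.5, 0.7, 13.0]
finger_gap: 44.4
finger_force: 6.5
```

Emit:
jog_arm(
  rows=[0, 0, 1, 0, 0, 0, 1, 0, 0, 1.5, 0, 0, 0, 1, 0, 0, 1.5, 0, 0, 0, 1, 0, 0, 1, 0, 0, 0, 1, 0, 0, 0, 0, 0, 0, 1, 0, 0, 0, 0, 0, 0, 1, 0, 0, 0, 0, 0, 0, 1, 0, 0, 0, 0, 0, 0, 1],
)

```text
clock: 4.07
eef_pos: [432.7, 255.7, 69.4]
eef_rot: [3.142, 0.001, 0.451]
wrist_force: [-0.5, 0.2, -0.3]
finger_gap: 0.8
finger_force: 0.0
```

Run:
```python
from h import *
f=[]
for i in range(5): manip.camera("top"); s=manip.read_state(); f.append(s["wrist_force"])
print(np.round(f,2),s["eef_pos"],s["finger_gap"],s["finger_force"],s["clock"])
```

```text
[[-0.    0.16 -0.3 ]
 [ 0.01 -1.02  0.3 ]
 [-0.15 -0.01 -0.45]
 [ 0.06  0.75 -0.07]
 [ 0.36  0.44  0.09]] [433.00866455 255.8953447   69.92805612] 0.5356746090733822 0.0 4.3167
```

Run:
```python
from h import *
p,d=manip.camera("top"); q,e=manip.camera("scene")
a=cv2.resize(p[150:250,165:290],(600,480),interpolation=cv2.INTER_CUBIC)
cv2.imwrite("pics/t2.png",a); cv2.imwrite("pics/s2.png",cv2.resize(q[90:300,180:400],None,fx=2.8,fy=2.8,interpolation=cv2.INTER_CUBIC))
np.savez("s2.npz",p=q,d=e)
```

```text
(no output)
```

View pics/s2.png

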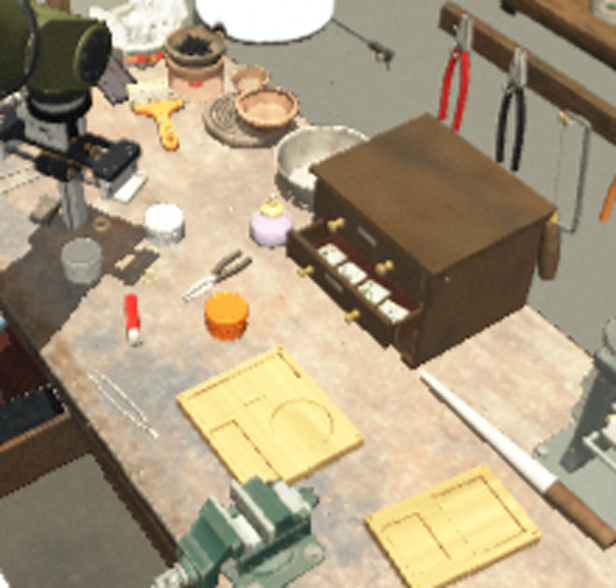

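Run:
```python
from h import *
sc=lambda q:(np.atleast_2d(q)+.5)/2.8-.5+[180,90]
print("tinB lid now",world("scene",sc([82,249]),38),"tinA lid",world("scene",sc([165,214]),38),"tip",world("scene",sc([75,230]),61))
L=lambda q:(np.atleast_2d(q)+.5)/6.6-.5+[165,155]
print("tinB before",world("top",L([364,497]),38),"lighter",world("scene",sc([[132,296],[135,342]]),18))
```

```text
tinB lid now [[439.19539683 258.69516076]] tinA lid [[565.58416488 255.69278775]] tip [[439.16117499 272.99532525]]
tinB before [[434.72079881 256.5571222 ]] lighter [[458.67630969 165.35914995]
 [421.74524234  95.75501486]]
```

View pics/t2.png

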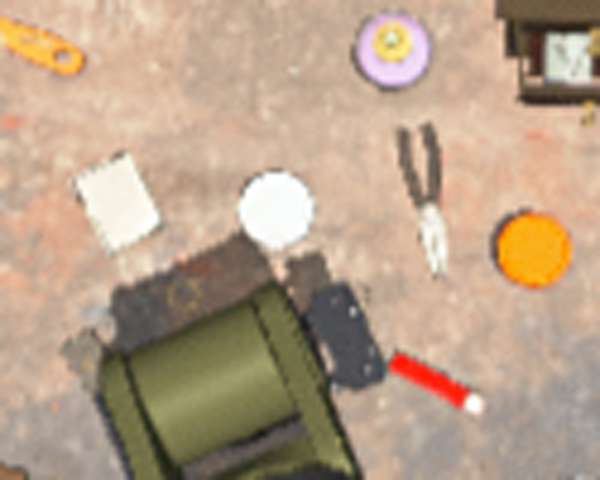

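Run:
```python
from h import *
a=np.load("s2.npz"); W=cloud("scene",a["d"]); 
m=(abs(W[...,0]-435)<60)&(abs(W[...,1]-260)<60)&(W[...,2]>15)&(W[...,2]<140)
for lo in range(15,140,8):
    k=m&(W[...,2]>=lo)&(W[...,2]<lo+8)
    if k.sum(): w=W[k]; v,u=np.nonzero(k); print(lo,k.sum(),w.mean(0).round(1),w.min(0).round(0),w.max(0).round(0),"px",u.min(),u.max(),v.min(),v.max())
p=a["p"]
cv2.imwrite("pics/s2z.png",cv2.resize(p[140:205,180:250],None,fx=8,fy=8,interpolation=cv2.INTER_CUBIC))
```

```text
15 17 [430.3 236.9  19.3] [410. 230.  15.] [459. 254.  23.] px 203 216 182 189
23 21 [424.7 239.5  27.3] [409. 230.  24.] [458. 260.  31.] px 202 216 181 187
31 103 [434.1 253.8  36.3] [410. 229.  31.] [459. 283.  39.] px 202 215 175 186
39 28 [436.6 253.7  40.2] [409. 231.  39.] [460. 275.  42.] px 202 215 175 183
87 5 [424.5 254.8  92.2] [422. 249.  89.] [428. 259.  94.] px 203 206 169 171
95 11 [428.1 250.6 100. ] [418. 243.  96.] [445. 262. 103.] px 202 210 167 170
103 13 [431.4 248.7 106.3] [421. 239. 103.] [446. 264. 110.] px 202 210 165 169
111 19 [429.  249.9 114.6] [421. 240. 112.] [445. 262. 119.] px 202 210 164 167
119 14 [431.  247.6 123.4] [421. 240. 119.] [446. 260. 127.] px 202 210 162 165
127 14 [430.6 248.8 131.3] [419. 242. 128.] [444. 260. 133.] px 201 209 160 163
135 9 [430.  249.9 137.4] [420. 241. 136.] [445. 261. 139.] px 201 209 159 162
```

View pics/s2z.png

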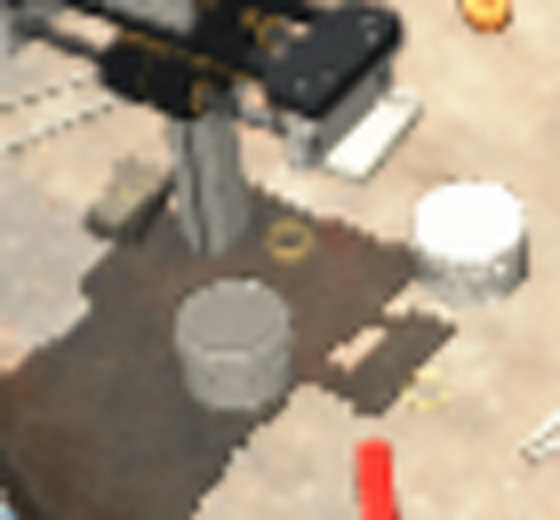

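The crop shows the near tin still upright at (235,330), with the closed fingertips ending well above it at (210,250). The tips are about 28 mm higher than the stated geometry. I'll check this with the fingers open.

Emit:
jog_arm(
  rows=[0, 0, 0, 0, 0, 0, 0, 0, 0, 0, 0, 0, 0, 0, 0, 0, 0, 0, 0, 0, 0, 0, 0, 0, 0, 0, 0, 0, 0, 0, 0, 0, 0, 0, 0, 0, 0, 0, 0, 0, 0, 0, 0, 0, 0, 0, 0, 0, 0, 0, 0, 0, 0, 0, 0, 0],
)

```text
clock: 5.08
eef_pos: [433.1, 256.0, 70.2]
eef_rot: [-3.142, 0.0, 0.451]
wrist_force: [-0.3, 0.3, -0.5]
finger_gap: 50.8
finger_force: 0.0
```

Run:
```python
from h import *
q,e=manip.camera("scene"); W=cloud("scene",e); s=manip.read_state(); print(s["eef_pos"],s["finger_gap"],s["joints"].round(4))
m=(abs(W[...,0]-435)<75)&(abs(W[...,1]-260)<90)&(W[...,2]>12)&(W[...,2]<180)
for lo in range(44,180,8):
    k=m&(W[...,2]>=lo)&(W[...,2]<lo+8)
    if k.sum(): w=W[k]; v,u=np.nonzero(k); print(lo,k.sum(),w.mean(0).round(1),w.min(0).round(0),w.max(0).round(0),"px",u.min(),u.max(),v.min(),v.max())
cv2.imwrite("pics/s3z.png",cv2.resize(q[140:205,175:255],None,fx=8,fy=8,interpolation=cv2.INTER_CUBIC))
```

```text
[433.10722866 255.9718016   70.255416  ] 54.39410044593598 [0.461  0.3319 1.7761 0.     1.0336 1.5809]
84 7 [423.6 273.1  89.1] [413. 231.  85.] [438. 285.  92.] px 198 211 165 173
92 15 [428.5 256.6  96.6] [410. 221.  93.] [456. 283.  99.] px 197 216 164 173
100 18 [433.5 247.9 104.1] [410. 218. 101.] [457. 287. 108.] px 196 216 162 172
108 23 [431.5 249.5 111.9] [409. 218. 109.] [458. 283. 116.] px 197 216 161 170
116 21 [430.1 255.4 120.2] [408. 218. 117.] [454. 285. 124.] px 196 215 158 168
124 20 [431.7 247.7 128.6] [409. 218. 125.] [454. 282. 132.] px 196 215 158 166
132 17 [430.8 249.4 136.4] [410. 218. 132.] [456. 281. 140.] px 196 215 156 165
140 21 [431.8 252.8 143.3] [408. 217. 141.] [457. 286. 148.] px 195 215 153 163
148 26 [431.1 250.4 152. ] [409. 217. 148.] [458. 283. 156.] px 195 215 152 161
156 18 [428.2 258.2 159.5] [410. 219. 156.] [452. 287. 164.] px 194 214 151 159
164 14 [428.6 254.9 167.2] [410. 217. 164.] [449. 287. 172.] px 194 213 147 158
172 7 [419.6 271.8 174.9] [410. 215. 172.] [438. 286. 180.] px 194 211 146 157
```

View pics/s3z.png

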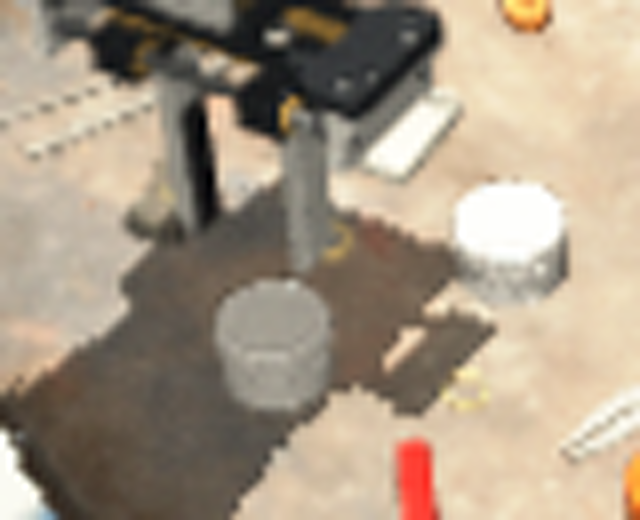

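The open fingertips at (300,265) measure z≈87 while the TCP reads 70, so the tips sit about 17 mm above the reported TCP. I'll use that offset: for the tin, TCP about -5.

Emit:
jog_arm(
  rows=[0, 0, 0, 0, 0, 0, 0, 0, 0, 0, 0, 0, 0, 0, 0, 0, 0, 0, 0, 0, 0, 0, 0, 0, 0, 0, 0, 0, 0, 0, 0, 0, 0, 0, 0, 0, 0, 0, 0, 0, 0, 0, 0, -1.5, 0, 0, 0, 0, 0, 0, -1.5, 0, 0, 0, 0, 0, 0, -1.5, 0, 0, 0, 0, 0, 0, -1, 0, 0, 0, 0, 0, 0, -1, 0, 0, 0, 0, 0, 0, -0.5, 0, 0, 0, 0, 0, 0, -0.5, 0, 0, 0, 0, 0, 0, 0, 0, 0, 0, 0],
)

```text
invalid input
```

Emit:
jog_arm(
  rows=[0, 0, 0, 0, 0, 0, 1, 0, 0, 0, 0, 0, 0, 1, 0, 0, 0, 0, 0, 0, 1, 0, 0, 0, 0, 0, 0, 1, 0, 0, 0, 0, 0, 0, 1, 0, 0, 0, 0, 0, 0, 1, 0, 0, 0, 0, 0, 0, 1, 0, 0, 0, 0, 0, 0, 1, 0, 0, 0, 0, 0, 0, 1, 0, 0, 0, 0, 0, 0, 1, 0, 0, 0, 0, 0, 0, 1, 0, 0, 0, 0, 0, 0, 1],
)

```text
clock: 6.13
eef_pos: [433.1, 255.9, 70.3]
eef_rot: [-3.142, -0.0, 0.451]
wrist_force: [0.6, 0.0, 0.1]
finger_gap: 0.6
finger_force: 0.0
```

Emit:
jog_arm(
  rows=[0, 0, 0, 0, 0, 0, 0, 0, 0, 0, 0, 0, 0, 0, 0, 0, 0, 0, 0, 0, 0, 0, 0, 0, 0, 0, 0, 0, 0, 0, 0, 0, 0, 0, 0, 0, 0, 0, 0, 0, 0, 0, 0, 0, 0, 0, 0, 0, 0, 0, 0, 0, 0, 0, 0, 0, 0, 0, 0, 0, 0, 0, 0, 0, 0, 0, 0, 0, 0, 0, 0, 0, -1.5, 0, 0, 0, 0, 0, 0, -1.5, 0, 0, 0, 0, 0, 0, -1.5, 0, 0, 0, 0, 0, 0, -1, 0, 0, 0, 0, 0, 0, -1, 0, 0, 0, 0, 0, 0, -0.5, 0, 0, 0, 0, 0, 0, -0.5, 0, 0, 0, 0, 0, 0, 0, 0, 0, 0, 0],
)

```text
clock: 7.63
eef_pos: [432.9, 255.8, -5.3]
eef_rot: [3.142, 0.001, 0.451]
wrist_force: [-0.4, 0.4, -0.3]
finger_gap: 94.3
finger_force: 0.0
```

Run:
```python
from h import *
q,e=manip.camera("scene"); W=cloud("scene",e); s=manip.read_state(); print(s["eef_pos"],s["finger_gap"],s["wrist_force"])
m=(abs(W[...,0]-435)<75)&(abs(W[...,1]-260)<90)&(W[...,2]>6)&(W[...,2]<100)
for lo in range(6,100,8):
    k=m&(W[...,2]>=lo)&(W[...,2]<lo+8)
    if k.sum(): w=W[k]; print(lo,k.sum(),w.mean(0).round(1),w.min(0).round(0),w.max(0).round(0))
```

```text
[433.11755287 255.95485278  -4.78462897] 94.1357379121266 [0.17648437 0.93686284 0.58758562]
6 39 [423.  238.5   9.2] [362. 170.   6.] [505. 319.  14.]
14 31 [424.1 251.6  18.4] [400. 172.  14.] [463. 302.  22.]
22 37 [430.5 244.1  26.3] [400. 198.  22.] [463. 305.  30.]
30 90 [433.2 255.3  35.2] [400. 200.  30.] [464. 305.  38.]
38 76 [433.5 251.1  39.9] [398. 193.  38.] [466. 300.  46.]
46 20 [431.6 250.8  50.5] [399. 200.  47.] [466. 306.  54.]
54 20 [427.1 261.4  58.1] [399. 201.  54.] [466. 304.  62.]
62 21 [434.  245.1  65.6] [400. 198.  62.] [467. 304.  70.]
70 16 [434.5 244.2  74.8] [401. 197.  70.] [467. 302.  78.]
78 12 [416.7 275.7  81.5] [399. 198.  79.] [447. 305.  85.]
86 7 [404.1 299.6  89.6] [399. 296.  87.] [409. 306.  93.]
94 3 [406.  300.6  97. ] [400. 298.  94.] [417. 303.  99.]
```

Emit:
jog_arm(
  rows=[0, 0, 0, 0, 0, 0, 1, 0, 0, 0, 0, 0, 0, 1, 0, 0, 0, 0, 0, 0, 1, 0, 0, 0, 0, 0, 0, 1, 0, 0, 0, 0, 0, 0, 1, 0, 0, 0, 0, 0, 0, 1, 0, 0, 0, 0, 0, 0, 1, 0, 0, 0, 0, 0, 0, 1, 0, 0, 0, 0, 0, 0, 1, 0, 0, 0, 0, 0, 0, 1, 0, 0, 0, 0, 0, 0, 1, 0, 0, 0, 0, 0, 0, 1],
  newtons=30,
)

```text
clock: 8.68
eef_pos: [433.2, 256.0, -4.7]
eef_rot: [3.142, -0.0, 0.451]
wrist_force: [-1.0, -1.2, 0.9]
finger_gap: 53.0
finger_force: 30.0
```

Emit:
jog_arm(
  rows=[0, 0, 1, 0, 0, 0, 1, 0, 0, 1.5, 0, 0, 0, 1, 0, 0, 1.5, 0, 0, 0, 1, 0, 0, 1, 0, 0, 0, 1, 0, 0, 0, 0, 0, 0, 1, 0, 0, 0, 0, 0, 0, 1, 0, 0, 0, 0, 0, 0, 1, 0, 0, 0, 0, 0, 0, 1],
)

```text
clock: 9.35
eef_pos: [432.7, 255.7, 44.4]
eef_rot: [3.142, 0.001, 0.451]
wrist_force: [-0.4, 0.1, -0.9]
finger_gap: 53.0
finger_force: 30.0
```

Run:
```python
from h import *
f=[]
for i in range(5): manip.camera("top"); s=manip.read_state(); f.append(s["wrist_force"])
print(np.round(f,2),s["eef_pos"],s["finger_gap"],s["finger_force"],s["clock"])
```

```text
[[ 0.07  0.21 -0.74]
 [-0.62 -0.82  0.09]
 [-0.2  -0.52 -1.48]
 [-0.34  0.59 -0.73]
 [ 0.67  0.39 -0.26]] [432.97158927 255.88107675  44.91387513] 53.12144651721823 29.9996954749804 9.6
```

Emit:
jog_arm(
  rows=[0, 0, -1.5, 0, 0, 0, 1, 0, 0, -1.5, 0, 0, 0, 1, 0, 0, -1, 0, 0, 0, 1, 0, 0, -0.6, 0, 0, 0, 1, 0, 0, -0.4, 0, 0, 0, 1, 0, 0, 0, 0, 0, 0, 1, 0, 0, 0, 0, 0, 0, 0, 0, 0, 0, 0, 0, 0, 0, 0, 0, 0, 0, 0, 0, 0, 0, 0, 0, 0, 0, 0, 0, 0, 0, 0, 0, 0, 0, 0, 0, 0, 1.5, 0, 0, 0, 0, 0, 0, 2, 0, 0, 0, 0, 0, 0, 2, 0, 0, 0, 0, 0, 0, 2.5, 0, 0, 0, 0],
)

```text
clock: 10.85
eef_pos: [432.6, 255.7, 75.5]
eef_rot: [3.142, 0.002, 0.451]
wrist_force: [0.2, 0.7, -0.8]
finger_gap: 93.9
finger_force: 0.0
```

Emit:
jog_arm(
  rows=[3.2, 0, 0, 0, 0, 0, 0, 3.2, -0.1, 0, 0, 0, 0, 0, 3.2, -0.1, 0, 0, 0, 0, 0, 3.2, -0.1, 0, 0, 0, 0, 0, 0, 0, 0, 0, 0, 0, 0, 0, 0, -2.5, 0, 0, 0, 0, 0, 0, -2, 0, 0, 0, 0, 0, 0, -2, 0, 0, 0, 0, 0, 0, -1, 0, 0, 0, 0, 0, 0, -0.5, 0, 0, 0, 0, 0, 0, 0, 0, 0, 0, 0],
)

```text
clock: 11.77
eef_pos: [560.7, 252.9, -5.3]
eef_rot: [-3.141, 0.001, 0.451]
wrist_force: [0.6, -0.1, 0.4]
finger_gap: 94.2
finger_force: 0.0
```

Run:
```python
from h import *
q,e=manip.camera("scene"); s=manip.read_state(); print(s["eef_pos"],s["finger_gap"],s["wrist_force"])
cv2.imwrite("pics/s4.png",cv2.resize(q[130:205,180:270],None,fx=7,fy=7,interpolation=cv2.INTER_CUBIC))
w,r=blob(q,[198,150,225,200],lambda c:c.min(-1)>195,38,"scene"); print(r)
```

```text
[561.21832586 253.09841769  -4.28123529] 93.73458898768419 [0.92739127 0.55359514 0.35985069]
((542.6583251953125, 341.3988952636719), (44.74519348144531, 26.27383804321289), 30.859142303466797)
```

Descent onto tin A is clear. Close and lift to carrying height.

Emit:
jog_arm(
  rows=[0, 0, 0, 0, 0, 0, 1, 0, 0, 0, 0, 0, 0, 1, 0, 0, 0, 0, 0, 0, 1, 0, 0, 0, 0, 0, 0, 1, 0, 0, 0, 0, 0, 0, 1, 0, 0, 0, 0, 0, 0, 1, 0, 0, 0, 0, 0, 0, 1, 0, 0, 0, 0, 0, 0, 1, 0, 0, 0, 0, 0, 0, 1, 0, 0, 0, 0, 0, 0, 1, 0, 0, 0, 0, 0, 0, 1, 0, 0, 0, 0, 0, 0, 1, 0, 0, 1, 0, 0, 0, 1, 0, 0, 2, 0, 0, 0, 1, 0, 0, 2, 0, 0, 0, 1, 0, 0, 2, 0, 0, 0, 1, 0, 0, 2, 0, 0, 0, 1],
  newtons=45,
)

```text
clock: 13.23
eef_pos: [560.8, 252.6, 86.3]
eef_rot: [3.141, 0.001, 0.451]
wrist_force: [-0.5, 0.1, -3.2]
finger_gap: 53.2
finger_force: 45.0
```

Run:
```python
from h import *
f=[]
for i in range(4): q,e=manip.camera("scene"); s=manip.read_state(); f.append(s["wrist_force"])
print(np.round(f,2),s["eef_pos"],s["finger_gap"],s["finger_force"],s["clock"])
cv2.imwrite("pics/s5.png",cv2.resize(q[90:215,180:290],None,fx=4.8,fy=4.8,interpolation=cv2.INTER_CUBIC))
```

```text
[[ 1.46 -0.06  1.07]
 [-1.   -0.22 -3.38]
 [ 0.03 -0.21 -3.69]
 [ 0.3   0.1  -4.51]] [560.83540921 252.73176598  84.62193541] 52.7741990506596 44.998946918640286 13.4333
```

View pics/s5.png

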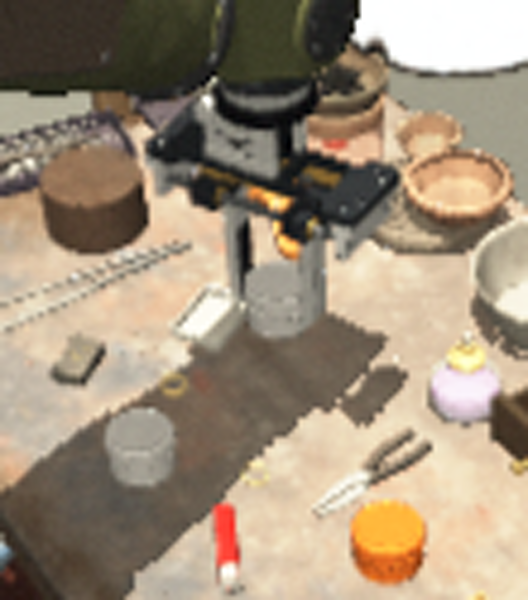

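The picture shows the full tin held level at (285,300), weighing about 4 N. The empty one stands upright at (140,445) and the lamp is untouched. I carry the full tin to the round recess.

Emit:
jog_arm(
  rows=[-2.2, -1.5, 0, 0, 0, 0, 1, -2.2, -1.6, 0, 0, 0, 0, 1, 0, -3.1, 0, 0, 0, 0, 1, 0, -3.1, 0, 0, 0, 0, 1, 0, -3.1, 0, 0, 0, 0, 1, 0, -3.1, 0, 0, 0, 0, 1, 0, -3.1, 0, 0, 0, 0, 1, 0, -3.1, 0, 0, 0, 0, 1, 0, -3.1, 0, 0, 0, 0, 1, 0, -3.1, 0, 0, 0, 0, 1, 0, -3.1, 0, 0, 0, 0, 1, 0, -3.1, 0, 0, 0, 0, 1, 0, -3.1, 0, 0, 0, 0, 1, 0, 0, 0, 0, 0, 0, 1, 0, 0, 0, 0, 0, 0, 1],
)

```text
clock: 14.68
eef_pos: [516.1, -120.1, 83.6]
eef_rot: [-3.14, 0.002, 0.448]
wrist_force: [-0.3, -0.1, -4.0]
finger_gap: 52.6
finger_force: 45.0
```

Run:
```python
from h import *
a=np.load("scene0.npz")  # refine board from the unobstructed scene view
q,e=manip.camera("scene"); s=manip.read_state(); print(s["eef_pos"],s["finger_gap"])
```

```text
[ 516.30088072 -119.04184138   83.79453   ] 52.94940135755791
```

Emit:
jog_arm(
  rows=[0, 0, -2, 0, 0, 0, 1, 0, 0, -2, 0, 0, 0, 1, 0, 0, -1.5, 0, 0, 0, 1, 0, 0, -1, 0, 0, 0, 1, 0, 0, -0.5, 0, 0, 0, 1, 0, 0, -0.2, 0, 0, 0, 1, 0, 0, -0.2, 0, 0, 0, 1, 0, 0, 0, 0, 0, 0, 1, 0, 0, 0, 0, 0, 0, 1],
)

```text
clock: 15.48
eef_pos: [517.5, -119.1, 11.8]
eef_rot: [3.141, -0.001, 0.451]
wrist_force: [0.6, 0.3, -3.2]
finger_gap: 52.9
finger_force: 45.0
```

Still in the air (-3.2 N). I lower a little more while watching for contact.

Emit:
jog_arm(
  rows=[0, 0, -0.1, 0, 0, 0, 1, 0, 0, -0.1, 0, 0, 0, 1, 0, 0, 0, 0, 0, 0, 1, 0, 0, 0, 0, 0, 0, 1],
)

```text
clock: 15.82
eef_pos: [517.1, -119.1, 9.3]
eef_rot: [3.142, -0.0, 0.451]
wrist_force: [-0.3, 0.2, -4.0]
finger_gap: 52.8
finger_force: 45.0
```

Emit:
jog_arm(
  rows=[0, 0, -0.1, 0, 0, 0, 1, 0, 0, 0, 0, 0, 0, 1, 0, 0, 0, 0, 0, 0, 1],
)

```text
clock: 16.07
eef_pos: [517.2, -119.1, 8.4]
eef_rot: [3.141, -0.0, 0.451]
wrist_force: [0.4, 0.4, -1.3]
finger_gap: 52.5
finger_force: 45.0
```

Emit:
jog_arm(
  rows=[0, 0, 0, 0, 0, 0, 0.25, 0, 0, 0, 0, 0, 0, 0.25, 0, 0, 0, 0, 0, 0, 0.25, 0, 0, 0, 0, 0, 0, 0.25, 0, 0, 0, 0, 0, 0, 0.25, 0, 0, 1, 0, 0, 0, 0.25, 0, 0, 2, 0, 0, 0, 0.25, 0, 0, 3, 0, 0, 0, 0.25, 0, 0, 3.5, 0, 0, 0, 0.25, 0, 0, 3, 0, 0, 0, 0.25, 0, 0, 1, 0, 0, 0, 0.25],
)

```text
clock: 16.98
eef_pos: [518.6, -119.5, 148.6]
eef_rot: [3.137, -0.005, 0.451]
wrist_force: [-0.4, 0.3, -0.1]
finger_gap: 71.0
finger_force: 0.0
```

Emit:
jog_arm(
  rows=[-1, 3.15, 0, 0, 0, 0.109, 0.5, -1, 3.15, 0, 0, 0, 0.109, 0.5, -1, 3.15, 0, 0, 0, 0.109, 0.5, -1, 3.15, 0, 0, 0, 0.109, 0.5, -1, 3.15, 0, 0, 0, 0.109, 0.5, -1, 3.15, 0, 0, 0, 0.109, 0.5, -0.9, 3.15, 0, 0, 0, 0, 0.5, -0.8, 3.15, 0, 0, 0, 0, 0.5, 0, 0, -2, 0, 0, 0, 0.5, 0, 0, -3, 0, 0, 0, 0.5, 0, 0, -3, 0, 0, 0, 0.5, 0, 0, 0, 0, 0, 0, 0.5, 0, 0, 0, 0, 0, 0, 0.5],
)

```text
clock: 18.07
eef_pos: [439.6, 132.8, 63.2]
eef_rot: [-3.14, 0.002, 1.105]
wrist_force: [-0.2, 0.5, 0.5]
finger_gap: 47.0
finger_force: 0.0
```

Run:
```python
from h import *
q,e=manip.camera("scene"); W=cloud("scene",e); s=manip.read_state(); print(s["eef_pos"],s["eef_rot"],s["finger_gap"],s["wrist_force"])
cv2.imwrite("pics/s6.png",cv2.resize(q[110:270,190:330],None,fx=3.7,fy=3.7,interpolation=cv2.INTER_CUBIC))
m=(abs(W[...,0]-440)<50)&(abs(W[...,1]-133)<50)&(W[...,2]>6)&(W[...,2]<130)
for lo in range(6,130,8):
    k=m&(W[...,2]>=lo)&(W[...,2]<lo+8)
    if k.sum(): w=W[k]; print(lo,k.sum(),w.mean(0).round(1),w.min(0).round(0),w.max(0).round(0))
b=lambda c:(c[...,2]>120)&(c[...,1]<80)&(c[...,0]<80)
w,r=blob(q,[210,190,245,225],b,20,"scene"); print("lighter red scene",r)
```

```text
[440.53717632 132.95773205  64.4383154 ] [ 3.14131297e+00 -2.23855022e-04  1.10460407e+00] 47.024896285076856 [0.19494078 0.31132032 0.49087414]
6 11 [430.6 114.8   8.3] [405.  92.   6.] [475. 181.  13.]
14 36 [436.6 129.   19.6] [419.  98.  14.] [463. 172.  22.]
22 40 [439.4 133.5  23.9] [422. 101.  22.] [458. 165.  29.]
78 4 [435.1 126.2  83.4] [410. 113.  81.] [461. 140.  86.]
86 10 [440.6 121.9  90.9] [406. 109.  87.] [466. 140.  94.]
94 14 [436.6 125.4  97.4] [405. 109.  95.] [468. 141. 102.]
102 11 [433.7 125.2 106.4] [404. 109. 102.] [467. 141. 109.]
110 14 [436.  124.7 114.2] [404. 108. 110.] [467. 146. 118.]
118 15 [430.3 127.5 122.4] [404. 108. 118.] [464. 139. 126.]
126 5 [442.5 121.8 127.9] [409. 109. 127.] [465. 138. 130.]
lighter red scene ((443.3992919921875, 141.6053466796875), (62.49738693237305, 17.911182403564453), 65.0538330078125)
```

View pics/s6.png

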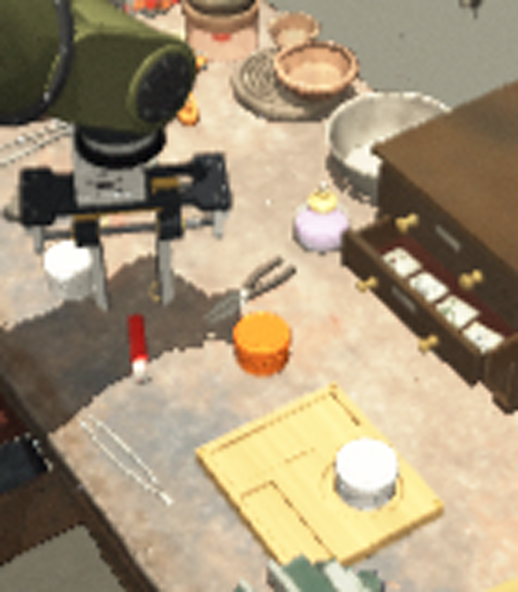

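The full tin sits flat in the round recess (367,472), the lamp stands at (320,225), and the fingers straddle the lighter at (138,340). I descend in steps to touch the bench and calibrate the tip height.

Emit:
jog_arm(
  rows=[0, 0, -2.5, 0, 0, 0, 0.5, 0, 0, -2.5, 0, 0, 0, 0.5, 0, 0, -1.5, 0, 0, 0, 0.5, 0, 0, -0.7, 0, 0, 0, 0.5, 0, 0, -0.3, 0, 0, 0, 0.5, 0, 0, 0, 0, 0, 0, 0.5, 0, 0, -0.1, 0, 0, 0, 0.5, 0, 0, 0, 0, 0, 0, 0.5],
)

```text
clock: 18.78
eef_pos: [440.8, 133.1, -11.7]
eef_rot: [3.14, -0.001, 1.105]
wrist_force: [-0.2, 0.2, -0.4]
finger_gap: 47.0
finger_force: 0.0
```

Emit:
jog_arm(
  rows=[0, 0, -0.1, 0, 0, 0, 0.5, 0, 0, -0.1, 0, 0, 0, 0.5, 0, 0, 0, 0, 0, 0, 0.5],
)

```text
clock: 19.03
eef_pos: [440.2, 133.0, -14.6]
eef_rot: [3.141, -0.0, 1.105]
wrist_force: [0.3, -0.4, 0.3]
finger_gap: 46.9
finger_force: 0.0
```

Emit:
jog_arm(
  rows=[0, 0, -0.1, 0, 0, 0, 0.5, 0, 0, 0, 0, 0, 0, 0.5],
)

```text
clock: 19.2
eef_pos: [440.1, 132.9, -15.9]
eef_rot: [-3.141, 0.0, 1.105]
wrist_force: [0.1, -0.4, 0.5]
finger_gap: 46.8
finger_force: 0.0
```

Emit:
jog_arm(
  rows=[0, 0, -0.1, 0, 0, 0, 0.5, 0, 0, 0, 0, 0, 0, 0.5],
)

```text
clock: 19.37
eef_pos: [440.1, 133.0, -16.9]
eef_rot: [-3.142, -0.0, 1.105]
wrist_force: [0.1, 0.3, -0.2]
finger_gap: 47.2
finger_force: 0.0
```

Emit:
jog_arm(
  rows=[0, 0, -0.1, 0, 0, 0, 0.5, 0, 0, 0, 0, 0, 0, 0.5],
)

```text
clock: 19.53
eef_pos: [440.3, 133.0, -17.0]
eef_rot: [3.142, -0.0, 1.105]
wrist_force: [-4.6, -1.5, 14.3]
finger_gap: 46.8
finger_force: 7.5
```

Emit:
jog_arm(
  rows=[0, 0, 0.5, 0, 0, 0, 0.5, 0, 0, 0.25, 0, 0, 0, 0.5, 0, 0, 0, 0, 0, 0, 0.5, 0, 0, 0, 0, 0, 0, 1, 0, 0, 0, 0, 0, 0, 1, 0, 0, 0, 0, 0, 0, 1, 0, 0, 0, 0, 0, 0, 1, 0, 0, 0, 0, 0, 0, 1, 0, 0, 0, 0, 0, 0, 1, 0, 0, 0, 0, 0, 0, 1, 0, 0, 0, 0, 0, 0, 1, 0, 0, 0, 0, 0, 0, 1, 0, 0, 0, 0, 0, 0, 1, 0, 0, 0, 0, 0, 0, 1],
  newtons=20,
)

```text
clock: 20.7
eef_pos: [440.1, 132.9, -10.3]
eef_rot: [-3.142, 0.0, 1.105]
wrist_force: [-0.5, 1.1, -0.5]
finger_gap: 15.5
finger_force: 20.0
```

Emit:
jog_arm(
  rows=[0, 0, 1, 0, 0, 0, 1, 0, 0, 2, 0, 0, 0, 1, 0, 0, 3, 0, 0, 0, 1, 0, 0, 3, 0, 0, 0, 1, 0, 0, 3, 0, 0, 0, 1, 0, 0, 2, 0, 0, 0, 1, 0, 0, 0, 0, 0, 0, 1],
)

```text
clock: 21.28
eef_pos: [441.9, 133.4, 134.5]
eef_rot: [3.136, -0.004, 1.105]
wrist_force: [0.7, 0.8, 0.7]
finger_gap: 15.7
finger_force: 20.0
```

Emit:
jog_arm(
  rows=[0, -3.1, 0, 0, 0, 0.109, 1, 0, -3.1, 0, 0, 0, 0.109, 1, 0, -3.1, 0, 0, 0, 0.109, 1, 0, -3.1, 0, 0, 0, 0.109, 1, 0, -3.1, 0, 0, 0, 0, 1, 0, -3.1, 0, 0, 0, 0, 1, -0.1, -3.1, 0, 0, 0, 0, 1, -0.1, -3.2, 0, 0, 0, 0, 1, 0, 0, -2, 0, 0, 0, 1, 0, 0, -3, 0, 0, 0, 1, 0, 0, -3, 0, 0, 0, 1, 0, 0, -1.5, 0, 0, 0, 1, 0, 0, 0, 0, 0, 0, 1, 0, 0, 0, 0, 0, 0, 1],
)

```text
clock: 22.45
eef_pos: [437.8, -115.9, 34.6]
eef_rot: [-3.14, -0.0, 1.541]
wrist_force: [0.2, -0.2, -0.5]
finger_gap: 15.2
finger_force: 20.0
```

Run:
```python
from h import *
q,e=manip.camera("scene"); s=manip.read_state(); print(s["eef_pos"],s["eef_rot"],s["finger_gap"],s["wrist_force"])
cv2.imwrite("pics/s7.png",cv2.resize(q[190:310,215:345],None,fx=4.8,fy=4.8,interpolation=cv2.INTER_CUBIC))
b=lambda c:(c[...,2]>120)&(c[...,1]<80)&(c[...,0]<80)
z=s["eef_pos"][2]+10.5+21
w,r=blob(q,[230,200,330,290],b,z,"scene"); print("red",r)
```

```text
[ 438.41869103 -116.11620476   35.51054401] [3.14115298e+00 1.22572186e-04 1.54084330e+00] 15.778760874468153 [-0.34049792  0.62478329  0.0047895 ]
red ((437.2596435546875, -128.50601196289062), (45.950557708740234, 16.497982025146484), 56.470523834228516)
```

Emit:
jog_arm(
  rows=[0, 0, -1.5, 0, 0, 0, 1, 0, 0, -1, 0, 0, 0, 1, 0, 0, -0.4, 0, 0, 0, 1, 0, 0, -0.2, 0, 0, 0, 1, 0, 0, -0.1, 0, 0, 0, 1, 0, 0, 0, 0, 0, 0, 1, 0, 0, 0, 0, 0, 0, 1],
)

```text
clock: 23.08
eef_pos: [438.4, -116.1, 3.2]
eef_rot: [3.141, 0.0, 1.541]
wrist_force: [0.1, 0.7, -0.4]
finger_gap: 15.1
finger_force: 20.0
```

Emit:
jog_arm(
  rows=[0, 0, -0.05, 0, 0, 0, 1, 0, 0, 0, 0, 0, 0, 0.66, 0, 0, 0, 0, 0, 0, 0.66, 0, 0, 0, 0, 0, 0, 0.66, 0, 0, 0, 0, 0, 0, 0.66, 0, 0, 0, 0, 0, 0, 0.66, 0, 0, 1, 0, 0, 0, 0.66, 0, 0, 2, 0, 0, 0, 0.66, 0, 0, 3, 0, 0, 0, 0.66, 0, 0, 3, 0, 0, 0, 0.66, 0, 0, 3, 0, 0, 0, 0.66, 0, 0, 2, 0, 0, 0, 0.66],
)

```text
clock: 24.08
eef_pos: [438.6, -116.2, 145.8]
eef_rot: [3.139, 0.001, 1.541]
wrist_force: [-0.2, 0.2, 0.4]
finger_gap: 31.9
finger_force: 0.0
```

Run:
```python
from h import *
q,e=manip.camera("scene"); p,d=manip.camera("top"); s=manip.read_state(); print(s["eef_pos"],s["finger_gap"])
b=lambda c:(c[...,2]>120)&(c[...,1]<80)&(c[...,0]<80)
for n,im,bx in(("scene",q,[215,190,345,310]),("top",p,[290,190,360,245])):
    w,r=blob(im,bx,b,34,n); print(n,r)
W=cloud("scene",e)
# cutters: dark or bright pixels near the bench
np.savez("n8.npz",p=p,q=q,d=d,e=e)
cv2.imwrite("pics/s8.png",np.hstack([cv2.resize(q[180:300,215:335],None,fx=3.3,fy=3.3,interpolation=cv2.INTER_CUBIC),cv2.resize(p[165:225,235:295],None,fx=6.6,fy=6.6,interpolation=cv2.INTER_CUBIC)]))
```

```text
[ 439.51362575 -116.51159984  146.17301335] 32.07901034648344
scene ((434.73297119140625, -110.7179946899414), (68.71920013427734, 23.230937957763672), 87.43579864501953)
top ((439.2609558105469, -92.19091033935547), (29.930341720581055, 14.96137809753418), 88.67825317382812)
```

View pics/s8.png

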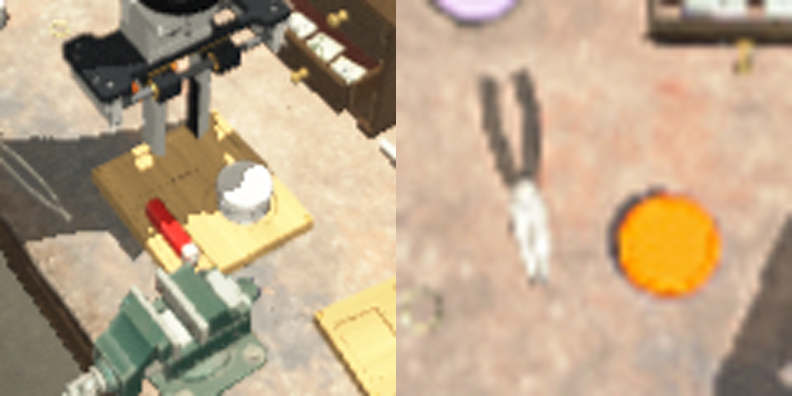

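The left half shows the lighter lying in the short slot (170,230) and the tin seated at (245,190). The right half shows the cutters from tip (540,283) to handles (505,73), close to the drawer at (650,40). I check the drawer clearance numerically.

Run:
```python
from h import *
a=np.load("n8.npz"); C=[cloud("top",a["d"]),cloud("scene",a["e"])]
for n,W in zip(("top","scene"),C):
  for lo in(20,60,90,110,140,170,200):
    for y0 in(20,60,90):
      k=(W[...,0]>590)&(W[...,0]<720)&(W[...,1]>y0)&(W[...,1]<y0+40)&(W[...,2]>lo)&(W[...,2]<lo+30)
      if k.sum()>2: w=W[k]; print(n,lo,y0,k.sum(),"x",np.sort(w[:,0])[:3].round(0),"ymax",w[:,1].max().round(0))
rc=lambda q:(np.atleast_2d(q)-[396,0]+.5)/6.6-.5+[235,165]
print(world("top",rc([[523,172],[525,190],[540,285],[486,73],[523,70]]),7).round(1).tolist())
```

```text
top 20 60 3 x [688. 689. 689.] ymax 91.0
top 60 20 117 x [625. 625. 626.] ymax 60.0
top 60 60 45 x [640. 640. 640.] ymax 91.0
top 90 20 48 x [640. 640. 640.] ymax 59.0
top 90 60 41 x [641. 642. 642.] ymax 92.0
top 110 20 31 x [666. 666. 667.] ymax 59.0
top 110 60 16 x [682. 682. 682.] ymax 92.0
top 140 20 26 x [669. 682. 682.] ymax 60.0
top 140 60 17 x [682. 682. 683.] ymax 99.0
top 140 90 4 x [686. 702. 708.] ymax 99.0
top 170 20 143 x [680. 680. 680.] ymax 58.0
top 170 60 147 x [681. 681. 681.] ymax 99.0
top 170 90 31 x [681. 681. 681.] ymax 99.0
scene 60 20 48 x [639. 639. 640.] ymax 60.0
scene 60 60 40 x [639. 640. 640.] ymax 93.0
scene 90 20 9 x [679. 680. 681.] ymax 58.0
scene 90 60 24 x [678. 680. 681.] ymax 95.0
scene 90 90 5 x [688. 688. 688.] ymax 95.0
scene 110 20 53 x [664. 664. 664.] ymax 59.0
scene 110 60 32 x [680. 681. 681.] ymax 93.0
scene 110 90 6 x [687. 687. 688.] ymax 93.0
scene 140 20 46 x [679. 679. 680.] ymax 59.0
scene 140 60 34 x [680. 681. 681.] ymax 98.0
scene 140 90 5 x [681. 681. 687.] ymax 98.0
scene 170 20 103 x [677. 678. 678.] ymax 60.0
scene 170 60 95 x [677. 678. 679.] ymax 100.0
scene 170 90 22 x [680. 682. 685.] ymax 101.0
[[576.5, 144.1], [566.8, 142.8], [516.3, 133.3], [629.2, 165.6], [631.4, 145.8]]
```

Emit:
jog_arm(
  rows=[1, 3.25, 0, 0, 0, -0.115, 0.47, 1, 3.25, 0, 0, 0, -0.115, 0.47, 1, 3.25, 0, 0, 0, -0.115, 0.47, 1, 3.25, 0, 0, 0, -0.115, 0.47, 1, 3.25, 0, 0, 0, -0.115, 0.47, 1, 3.25, 0, 0, 0, -0.115, 0.47, 1, 3.25, 0, 0, 0, -0.115, 0.47, 1, 3.25, 0, 0, 0, -0.115, 0.47, 1.5, 0.05, 0, 0, 0, -0.115, 0.47, 1.5, 0.05, 0, 0, 0, -0.115, 0.47, 1.5, 0.05, 0, 0, 0, -0.115, 0.47, 1.6, 0.05, 0, 0, 0, -0.115, 0.47, 0, 0, 0, 0, 0, 0, 0.47, 0, 0, 0, 0, 0, 0, 0.47],
)

```text
clock: 25.35
eef_pos: [577.8, 142.4, 141.4]
eef_rot: [3.142, 0.002, 0.175]
wrist_force: [-0.5, -0.1, 0.0]
finger_gap: 49.9
finger_force: 0.0
```

Emit:
jog_arm(
  rows=[0.15, 0.3, 0, 0, 0, 0, 0.47, 0, 0, -2, 0, 0, 0, 0.47, 0, 0, -3, 0, 0, 0, 0.47, 0, 0, -3, 0, 0, 0, 0.47, 0, 0, -3, 0, 0, 0, 0.47, 0, 0, -2, 0, 0, 0, 0.47, 0, 0, -1, 0, 0, 0, 0.47, 0, 0, -0.6, 0, 0, 0, 0.47, 0, 0, 0, 0, 0, 0, 0.47, 0, 0, 0, 0, 0, 0, 0.47],
)

```text
clock: 26.18
eef_pos: [580.2, 145.7, -2.6]
eef_rot: [-3.142, -0.001, 0.173]
wrist_force: [0.5, -0.3, 0.8]
finger_gap: 50.0
finger_force: 0.0
```

Emit:
jog_arm(
  rows=[0, 0, -0.6, 0, 0, 0, 0.47, 0, 0, -0.35, 0, 0, 0, 0.47, 0, 0, 0, 0, 0, 0, 0.47, 0, 0, 0, 0, 0, 0, 0.47],
)

```text
clock: 26.52
eef_pos: [579.7, 145.5, -13.2]
eef_rot: [3.142, 0.0, 0.173]
wrist_force: [0.9, 0.7, 0.3]
finger_gap: 49.8
finger_force: 0.0
```

Emit:
jog_arm(
  rows=[0, 0, 0, 0, 0, 0, 1, 0, 0, 0, 0, 0, 0, 1, 0, 0, 0, 0, 0, 0, 1, 0, 0, 0, 0, 0, 0, 1, 0, 0, 0, 0, 0, 0, 1, 0, 0, 0, 0, 0, 0, 1, 0, 0, 0, 0, 0, 0, 1, 0, 0, 0, 0, 0, 0, 1, 0, 0, 0, 0, 0, 0, 1],
  newtons=30,
)

```text
clock: 27.27
eef_pos: [579.8, 145.5, -13.2]
eef_rot: [-3.142, -0.0, 0.173]
wrist_force: [0.4, -0.3, 1.3]
finger_gap: 19.6
finger_force: 29.1
```

Emit:
jog_arm(
  rows=[0, 0, 0.5, 0, 0, 0, 1, 0, 0, 1.5, 0, 0, 0, 1, 0, 0, 3, 0, 0, 0, 1, 0, 0, 3, 0, 0, 0, 1, 0, 0, 3, 0, 0, 0, 1, 0, 0, 2, 0, 0, 0, 1, -2.7, -1, 0, 0, 0, 0, 1, -2.7, -1, 0, 0, 0, 0, 1, -2.8, -1, 0, 0, 0, 0, 1, 0, -3.1, 0, 0, 0, -0.1, 1, 0, -3.1, 0, 0, 0, -0.1, 1, 0, -3.1, 0, 0, 0, 0, 1, 0, -3.1, 0, 0, 0, 0, 1, 0, -3.1, 0, 0, 0, 0, 1, 0, 0, 0, 0, 0, 0, 1, 0, 0, 0, 0, 0, 0, 1],
)

```text
clock: 28.6
eef_pos: [497.5, -40.6, 116.9]
eef_rot: [-3.142, 0.0, -0.03]
wrist_force: [-0.3, -0.1, -0.7]
finger_gap: 20.0
finger_force: 29.2
```

Run:
```python
from h import *
q,e=manip.camera("scene"); s=manip.read_state(); print(s["eef_pos"],s["eef_rot"],s["finger_gap"],s["wrist_force"],s["finger_force"])
W=cloud("scene",e); z=s["eef_pos"][2]+13.2
k=(abs(W[...,2]-z-6)<9)&(abs(W[...,0]-498)<75)&(abs(W[...,1]+39)<40)
w=W[k]; print(k.sum(),w.min(0).round(0),w.max(0).round(0)); 
for lo in range(425,575,12):
    j=(w[:,0]>=lo)&(w[:,0]<lo+12)
    if j.sum(): print(lo,j.sum(),w[j].mean(0).round(1))
```

```text
[497.52639439 -39.61179676 116.85947003] [-3.14143366e+00  2.13817303e-04 -2.83866751e-02] 19.994367434069165 [-0.08175459  0.5485029  -0.31094639] 29.218973256992058
122 [436. -62. 129.] [549. -19. 145.]
425 2 [436.4 -39.3 134.8]
437 11 [443.1 -40.  136.6]
449 19 [455.8 -40.4 135.1]
461 20 [466.9 -40.8 135.8]
473 21 [478.6 -40.3 137.1]
485 23 [490.2 -37.7 138.6]
497 5 [500.  -42.9 141.5]
509 5 [516.6 -53.9 136.6]
521 8 [527.2 -54.7 137.6]
533 7 [539.2 -54.7 136.7]
545 1 [549.2 -52.7 132.2]
```

Emit:
jog_arm(
  rows=[0.1, 0.1, -2, 0, 0, 0, 1, 0, 0, -3, 0, 0, 0, 1, 0, 0, -3, 0, 0, 0, 1, 0, 0, -2, 0, 0, 0, 1, 0, 0, -1, 0, 0, 0, 1, 0, 0, -0.4, 0, 0, 0, 1, 0, 0, 0, 0, 0, 0, 1, 0, 0, 0, 0, 0, 0, 1],
)

```text
clock: 29.32
eef_pos: [499.4, -38.2, 3.8]
eef_rot: [3.141, -0.001, -0.027]
wrist_force: [-0.3, 0.0, -0.5]
finger_gap: 19.9
finger_force: 29.2
```

Emit:
jog_arm(
  rows=[0, 0, -0.15, 0, 0, 0, 1, 0, 0, -0.1, 0, 0, 0, 1, 0, 0, 0, 0, 0, 0, 1, 0, 0, 0, 0, 0, 0, 0.6, 0, 0, 0, 0, 0, 0, 0.6, 0, 0, 0, 0, 0, 0, 0.6, 0, 0, 0, 0, 0, 0, 0.6, 0, 0, 0, 0, 0, 0, 0.6, 0, 0, 1, 0, 0, 0, 0.6, 0, 0, 2, 0, 0, 0, 0.6, 0, 0, 3, 0, 0, 0, 0.6, 0, 0, 3, 0, 0, 0, 0.6, 0, 0, 3, 0, 0, 0, 0.6, 0, 0, 2, 0, 0, 0, 0.6],
)

```text
clock: 30.48
eef_pos: [499.3, -38.7, 143.8]
eef_rot: [3.141, -0.003, -0.027]
wrist_force: [1.3, 0.4, -0.0]
finger_gap: 37.3
finger_force: 0.0
```

Run:
```python
from h import *
q,e=manip.camera("scene"); s=manip.read_state(); print(s["eef_pos"],s["eef_rot"],s["finger_gap"])
W=cloud("scene",e)
k=(abs(W[...,2]-25)<6)&(abs(W[...,0]-498)<75)&(abs(W[...,1]+39)<30)
w=W[k]; print(k.sum(),w.min(0).round(0),w.max(0).round(0)); np.savez("n9.npz",q=q,e=e)
for lo in range(425,575,15):
    j=(w[:,0]>=lo)&(w[:,0]<lo+15)
    if j.sum(): print(lo,j.sum(),w[j].mean(0).round(1))
k=(W[...,2]>26)&(W[...,2]<46)&(abs(W[...,0]-440)<20)&(abs(W[...,1]+116)<50); w=W[k]
for lo in range(-166,-66,20):
    j=(w[:,1]>=lo)&(w[:,1]<lo+20)
    if j.sum(): print("lighter",lo,j.sum(),w[j].mean(0).round(1),w[j].max(0).round(1))
p,d=manip.camera("top"); np.savez("n9t.npz",p=p,d=d)
m=lambda c:c.max(-1)<105
w,r=blob(p,[186,215,198,236],m,14); print("stone",r)
w,r=blob(p,[176,178,204,206],lambda c:c.min(-1)>190,12); print("tray",r)
```

```text
[500.5796871  -38.87052092 146.74371854] [ 3.14048665 -0.00746424 -0.02721825] 37.651347451663604
151 [432. -68.  19.] [566.  -9.  27.]
425 4 [435.7 -32.5  22.3]
440 12 [448.4 -38.   20.7]
455 19 [463.6 -39.5  21.4]
470 15 [477.7 -35.7  22.1]
485 21 [492.2 -37.7  21.2]
500 21 [506.5 -41.3  22.1]
515 18 [522.1 -39.2  21.9]
530 20 [537.  -40.4  21.4]
545 13 [551.4 -40.3  20.9]
560 8 [563.8 -37.2  19.9]
lighter -166 14 [ 435.8 -150.    32.1] [ 443.  -146.2   36.6]
lighter -146 32 [ 435.4 -135.7   34.3] [ 446.1 -126.4   40.7]
lighter -126 31 [ 436.1 -115.8   34.5] [ 445.4 -106.5   41.1]
lighter -106 29 [436.7 -96.5  34.8] [444.8 -86.4  40. ]
lighter -86 12 [437.1 -81.8  34.3] [444.7 -78.1  39.7]Traceback (most recent call last):
  File "<stdin>", line 15, in <module>
  File "h.py", line 18, in blob
    k,l,st,_=cv2.connectedComponentsWithStats(m); i=1+np.argmax(st[1:,4])
                                                      ~~~~~~~~~^^^^^^^^^^
    return _wrapfunc(a, 'argmax', axis=axis, out=out, **kwds)
    return bound(*args, **kwds)
ValueError: attempt to get argmax of an empty sequence
```

Emit:
jog_arm(
  rows=[-0.4, 3, 0, 0, 0, 0.1, 0.4, -0.4, 3, 0, 0, 0, 0.1, 0.4, -0.4, 3, 0, 0, 0, 0.1, 0.4, -0.4, 3, 0, 0, 0, 0.1, 0.4, -0.4, 3, 0, 0, 0, 0.1, 0.4, -0.4, 3, 0, 0, 0, 0.1, 0.4, -0.4, 3, 0, 0, 0, 0.1, 0.4, -0.4, 3, 0, 0, 0, 0, 0.4, -0.4, 3, 0, 0, 0, 0, 0.4, -0.4, 3, 0, 0, 0, 0, 0.4, -0.4, 3, 0, 0, 0, 0, 0.4, -0.4, 3, 0, 0, 0, 0, 0.4, -0.4, 3, 0, 0, 0, 0, 0.4, -0.1, 3.2, 0, 0, 0, 0, 0.4, 0, 0, -3, 0, 0, 0, 0.4, 0, 0, -3, 0, 0, 0, 0.4, 0, 0, 0, 0, 0, 0, 0.4, 0, 0, 0, 0, 0, 0, 0.4],
)

```text
clock: 32.08
eef_pos: [445.1, 382.9, 79.3]
eef_rot: [3.142, 0.003, 0.673]
wrist_force: [-0.3, 0.0, 0.2]
finger_gap: 56.2
finger_force: 0.0
```

Run:
```python
from h import *
s=manip.read_state(); print(s["eef_pos"],s["eef_rot"],s["finger_gap"])
a=np.load("n9t.npz"); p=a["p"]
# stone: darker than bench, grayish-green; enlarge threshold scan
for th in(115,125,135,145):
    w,r=blob(p,[172,212,196,238],lambda c:c[...,2]<th,14); print(th,r)
for th in(190,210):
    w,r=blob(p,[174,176,204,208],lambda c:c.min(-1)>th,12); print("tray",r)
q,e=manip.camera("scene"); W=cloud("scene",e)
for c,z in(((447,384),7),((565,372),6)):
    k=(W[...,2]>z)&(W[...,2]<22)&(abs(W[...,0]-c[0])<45)&(abs(W[...,1]-c[1])<45); w=W[k]
    print("scene cloud",k.sum(),w.mean(0).round(1),cv2.minAreaRect(w[:,:2].astype(np.float32)),np.percentile(w[:,2],90))
```

```text
[445.05574052 382.85857749  79.31750966] [3.14155003 0.00334978 0.67270857] 56.16871016981377
115 ((469.0254211425781, 385.7061767578125), (2.6441686153411865, 1.7565194368362427), 2.5095207691192627)
125 ((469.0191345214844, 385.7059020996094), (4.406970977783203, 2.634840250015259), 2.5105578899383545)
135 ((462.6020812988281, 380.9972229003906), (21.980745315551758, 4.383228302001953), 37.152034759521484)
145 ((455.6125183105469, 375.2000427246094), (41.12547302246094, 5.658791542053223), 38.83312225341797)
tray ((566.1856079101562, 372.39678955078125), (65.73409271240234, 47.897220611572266), 27.306720733642578)
tray ((565.5001220703125, 372.11029052734375), (61.29668426513672, 45.74503707885742), 27.900718688964844)
scene cloud 73 [445.9 384.9  13.1] ((443.09423828125, 392.8312683105469), (80.02387237548828, 49.48212814331055), 52.912715911865234) 16.508320288338687
scene cloud 66 [564.8 371.9   9.7] ((568.3214721679688, 361.531982421875), (75.49451446533203, 71.5322265625), 28.50798797607422) 13.490846527598121
```

Emit:
jog_arm(
  rows=[0.2, 0.1, -2, 0, 0, 0, 0.4, 0, 0, -3, 0, 0, 0, 0.4, 0, 0, -2, 0, 0, 0, 0.4, 0, 0, -1, 0, 0, 0, 0.4, 0, 0, -0.7, 0, 0, 0, 0.4, 0, 0, 0, 0, 0, 0, 0.4, 0, 0, 0, 0, 0, 0, 0.4],
)

```text
clock: 32.72
eef_pos: [448.4, 384.9, -5.3]
eef_rot: [3.142, -0.002, 0.673]
wrist_force: [-0.5, -1.2, 0.4]
finger_gap: 56.4
finger_force: 0.0
```

Emit:
jog_arm(
  rows=[-0.05, -0.05, -0.5, 0, 0, 0, 0.4, 0, 0, 0, 0, 0, 0, 0.4, 0, 0, 0, 0, 0, 0, 0.4, 0, 0, 0, 0, 0, 0, 1, 0, 0, 0, 0, 0, 0, 1, 0, 0, 0, 0, 0, 0, 1, 0, 0, 0, 0, 0, 0, 1, 0, 0, 0, 0, 0, 0, 1, 0, 0, 0, 0, 0, 0, 1, 0, 0, 0, 0, 0, 0, 1, 0, 0, 0, 0, 0, 0, 1, 0, 0, 0, 0, 0, 0, 1, 0, 0, 0, 0, 0, 0, 1],
  newtons=20,
)

```text
clock: 33.8
eef_pos: [447.2, 384.1, -11.7]
eef_rot: [-3.142, -0.0, 0.673]
wrist_force: [-0.4, 0.3, 1.8]
finger_gap: 27.7
finger_force: 20.0
```

Emit:
jog_arm(
  rows=[0, 0, 1, 0, 0, 0, 1, 0, 0, 3, 0, 0, 0, 1, 0, 0, 3, 0, 0, 0, 1, 0, 0, 3, 0, 0, 0, 1, 0, 0, 3, 0, 0, 0, 1, 0, 0, 1, 0, 0, 0, 1, 0.4, -3.1, 0, 0, 0, 0, 1, 0.4, -3.1, 0, 0, 0, 0, 1, 0.4, -3.1, 0, 0, 0, 0, 1, 0.4, -3.1, 0, 0, 0, 0, 1, 0.4, -3.1, 0, 0, 0, 0, 1, 0.4, -3.1, 0, 0, 0, 0, 1, 0.4, -3.1, 0, 0, 0, 0, 1, 0.4, -3.1, 0, 0, 0, 0.11, 1, 0.4, -3.1, 0, 0, 0, 0.11, 1, 0.4, -3.1, 0, 0, 0, 0.11, 1, 0.4, -3.1, 0, 0, 0, 0.11, 1, 0.4, -3.1, 0, 0, 0, 0.11, 1, 0.4, -3.1, 0, 0, 0, 0.11, 1, 0.4, -3.1, 0, 0, 0, 0.11, 1],
)

```text
clock: 35.47
eef_pos: [502.9, -51.6, 128.0]
eef_rot: [-3.141, -0.0, 1.448]
wrist_force: [0.0, 0.1, 0.8]
finger_gap: 27.8
finger_force: 20.0
```

Emit:
jog_arm(
  rows=[0.2, -3.1, 0, 0, 0, 0, 1, 0.2, -3.1, 0, 0, 0, 0, 1, 0.2, -3.1, 0, 0, 0, 0, 1, 0.2, -3.1, 0, 0, 0, 0, 1, 0.2, -3.1, 0, 0, 0, 0, 1, 0.3, -3.1, 0, 0, 0, 0, 1, 0.3, -3.1, 0, 0, 0, 0, 1, 0.3, -3.1, 0, 0, 0, 0, 1, 0, -1, 0, 0, 0, 0, 1, 0, 0, -3, 0, 0, 0, 1, 0, 0, -3, 0, 0, 0, 1, 0, 0, 0, 0, 0, 0, 1, 0, 0, 0, 0, 0, 0, 1],
)

```text
clock: 36.55
eef_pos: [521.5, -307.2, 67.5]
eef_rot: [-3.139, -0.001, 1.443]
wrist_force: [-0.3, -0.2, 0.7]
finger_gap: 27.7
finger_force: 20.0
```

Run:
```python
from h import *
q,e=manip.camera("scene"); p,d=manip.camera("top"); np.savez("n10.npz",q=q,e=e,p=p,d=d)
s=manip.read_state(); print(s["eef_pos"],s["eef_rot"],s["finger_gap"],s["wrist_force"])
# refine board edges from the scene view at z=18
y=lambda c:(c[...,2]>170)&(c[...,2]-c[...,0]>80)
w,r=blob(q,[300,240,400,330],y,18,"scene"); print(r)
```

```text
[ 522.9333942  -308.05478631   70.1130539 ] [3.13982602e+00 8.81841436e-04 1.44321242e+00] 27.58274916223547 [-0.0877196   0.51717449 -0.23186455]
((565.513916015625, -316.46258544921875), (106.55281829833984, 162.5906524658203), 82.59456634521484)
```

Emit:
jog_arm(
  rows=[0, -0.1, -2, 0, 0, 0, 1, 0, 0, -2, 0, 0, 0, 1, 0, 0, -1.5, 0, 0, 0, 1, 0, 0, -0.8, 0, 0, 0, 1, 0, 0, -0.2, 0, 0, 0, 1, 0, 0, 0, 0, 0, 0, 1, 0, 0, 0, 0, 0, 0, 1],
)

```text
clock: 37.23
eef_pos: [522.9, -309.3, 4.8]
eef_rot: [3.14, 0.001, 1.443]
wrist_force: [0.1, -0.7, 0.1]
finger_gap: 27.7
finger_force: 20.0
```

Emit:
jog_arm(
  rows=[0, 0, -0.2, 0, 0, 0, 1, 0, 0, -0.1, 0, 0, 0, 1, 0, 0, 0, 0, 0, 0, 1, 0, 0, 0, 0, 0, 0, 1],
)

```text
clock: 37.57
eef_pos: [522.7, -309.3, 1.3]
eef_rot: [3.14, 0.001, 1.443]
wrist_force: [-0.5, 0.2, 4.5]
finger_gap: 27.7
finger_force: 20.0
```

Emit:
jog_arm(
  rows=[0, 0, 0.05, 0, 0, 0, 0.55, 0, 0, 0, 0, 0, 0, 0.55, 0, 0, 0, 0, 0, 0, 0.55, 0, 0, 0, 0, 0, 0, 0.55, 0, 0, 0, 0, 0, 0, 0.55, 0, 0, 0, 0, 0, 0, 0.55, 0, 0, 1, 0, 0, 0, 0.55, 0, 0, 3, 0, 0, 0, 0.55, 0, 0, 3, 0, 0, 0, 0.55, 0, 0, 3, 0, 0, 0, 0.55, 0, 0, 3, 0, 0, 0, 0.55, 0, 0, 1, 0, 0, 0, 0.55],
)

```text
clock: 38.57
eef_pos: [523.2, -309.7, 145.9]
eef_rot: [3.137, 0.003, 1.443]
wrist_force: [0.1, -0.1, 0.6]
finger_gap: 42.7
finger_force: 0.0
```

Run:
```python
from h import *
q,e=manip.camera("scene"); W=cloud("scene",e); s=manip.read_state(); print(s["eef_pos"],s["eef_rot"])
k=(W[...,2]>22)&(W[...,2]<40)&(abs(W[...,0]-522)<50)&(abs(W[...,1]+309)<50); w=W[k]; print(k.sum(),w.mean(0).round(1),np.percentile(w,[5,95],axis=0).round(1))
```

```text
[ 523.37103879 -309.74112989  145.73348284] [3.13610785e+00 2.77121850e-03 1.44286204e+00]
151 [ 520.9 -308.3   26.6] [[ 507.7 -329.2   22.9]
 [ 535.8 -286.4   29.9]]
```

Emit:
jog_arm(
  rows=[0, 3.1, 0, 0, 0, 0, 0.2, 0, 3.1, 0, 0, 0, 0, 0.2, 0, 3.1, 0, 0, 0, 0, 0.2, 0, 3.1, 0, 0, 0, 0, 0.2, 0, 3.1, 0, 0, 0, 0, 0.2, 0, 3.1, 0, 0, 0, 0, 0.2, 0, 3.1, 0, 0, 0, 0, 0.2, 0, 3.1, 0, 0, 0, -0.106, 0.2, 0, 3.1, 0, 0, 0, -0.106, 0.2, 0, 3.1, 0, 0, 0, -0.106, 0.2, 0, 3.1, 0, 0, 0, -0.106, 0.2, 0, 3.1, 0, 0, 0, -0.106, 0.2, 0, 3.1, 0, 0, 0, -0.106, 0.2, 0, 3.1, 0, 0, 0, -0.106, 0.2, 0, 3.1, 0, 0, 0, -0.106, 0.2, 0, 3.1, 0, 0, 0, -0.106, 0.2, 0, 3.1, 0, 0, 0, 0, 0.2, 0, 3.1, 0, 0, 0, 0, 0.2],
)

```text
clock: 40.12
eef_pos: [521.3, 250.3, 139.4]
eef_rot: [-3.141, 0.002, 0.488]
wrist_force: [-0.3, -0.6, 0.7]
finger_gap: 75.0
finger_force: 0.0
```

Emit:
jog_arm(
  rows=[1.1, 3.1, 0, 0, 0, 0, 0.2, 1.1, 3.1, 0, 0, 0, 0, 0.2, 1.1, 3.1, 0, 0, 0, 0, 0.2, 1.1, 3.1, 0, 0, 0, 0, 0.2, 0, 0, -3, 0, 0, 0, 0.2, 0, 0, -3, 0, 0, 0, 0.2, 0, 0, -2, 0, 0, 0, 0.2, 0, 0, 0, 0, 0, 0, 0.2, 0, 0, 0, 0, 0, 0, 0.2],
)

```text
clock: 40.87
eef_pos: [565.5, 372.6, 59.4]
eef_rot: [3.141, 0.003, 0.489]
wrist_force: [-0.5, -0.3, 0.5]
finger_gap: 74.9
finger_force: 0.0
```

Emit:
jog_arm(
  rows=[0, 0, -2.5, 0, 0, 0, 0.2, 0, 0, -2.5, 0, 0, 0, 0.2, 0, 0, -1.2, 0, 0, 0, 0.2, 0, 0, -0.6, 0, 0, 0, 0.2, 0, 0, 0, 0, 0, 0, 0.2, 0, 0, 0, 0, 0, 0, 0.2, 0, 0, 0, 0, 0, 0, 0.2],
)

```text
clock: 41.45
eef_pos: [567.0, 373.5, -5.4]
eef_rot: [-3.142, -0.002, 0.489]
wrist_force: [-0.4, -0.0, 1.1]
finger_gap: 75.7
finger_force: 0.0
```

Emit:
jog_arm(
  rows=[-0.1, -0.1, -0.5, 0, 0, 0, 0.2, 0, 0, 0, 0, 0, 0, 0.2, 0, 0, 0, 0, 0, 0, 0.2, 0, 0, 0, 0, 0, 0, 0.2],
)

```text
clock: 41.78
eef_pos: [565.3, 372.0, -12.0]
eef_rot: [-3.142, -0.0, 0.489]
wrist_force: [-0.3, -0.4, -0.4]
finger_gap: 75.5
finger_force: 0.0
```

Emit:
jog_arm(
  rows=[0, 0, 0.1, 0, 0, 0, 0.2, 0, 0, 0, 0, 0, 0, 1, 0, 0, 0, 0, 0, 0, 1, 0, 0, 0, 0, 0, 0, 1, 0, 0, 0, 0, 0, 0, 1, 0, 0, 0, 0, 0, 0, 1, 0, 0, 0, 0, 0, 0, 1, 0, 0, 0, 0, 0, 0, 1, 0, 0, 0, 0, 0, 0, 1, 0, 0, 0, 0, 0, 0, 1, 0, 0, 0, 0, 0, 0, 1],
  newtons=15,
)

```text
clock: 42.7
eef_pos: [565.2, 372.0, -11.3]
eef_rot: [-3.142, -0.0, 0.489]
wrist_force: [0.9, 0.7, 0.2]
finger_gap: 46.2
finger_force: 14.9
```

Emit:
jog_arm(
  rows=[0, 0, 1, 0, 0, 0, 1, 0, 0, 3, 0, 0, 0, 1, 0, 0, 3, 0, 0, 0, 1, 0, 0, 3, 0, 0, 0, 1, 0, 0, 3, 0, 0, 0, 1, 0, 0, 1, 0, 0, 0, 1, -1.1, -3.1, 0, 0, 0, 0, 1, -1.1, -3.1, 0, 0, 0, 0, 1, -1.1, -3.1, 0, 0, 0, 0, 1, -1.1, -3.1, 0, 0, 0, 0, 1, 0, -3.1, 0, 0, 0, 0, 1, 0, -3.1, 0, 0, 0, 0, 1, 0, -3.1, 0, 0, 0, 0, 1, 0, -3.1, 0, 0, 0, 0, 1, 0, -3.1, 0, 0, 0, 0, 1, 0, -3.1, 0, 0, 0, 0, 1, 0, -3.1, 0, 0, 0, 0, 1, 0, -3.1, 0, 0, 0, 0, 1, 0, -3.1, 0, 0, 0, 0, 1, 0, -3.1, 0, 0, 0, 0, 1],
)

```text
clock: 44.37
eef_pos: [520.8, -63.5, 128.6]
eef_rot: [-3.141, 0.0, 0.489]
wrist_force: [-0.0, -0.4, 0.3]
finger_gap: 46.5
finger_force: 14.9
```

Run:
```python
from h import *
s=manip.read_state(); print(s["eef_pos"],s["eef_rot"],s["finger_gap"])
t=np.load("top0.npz")["d"]; c=np.load("n9.npz")["e"]
for n,W in(("top",cloud("top",t)),("scene",cloud("scene",c))):
  for lo in(30,70,100,130,160,200):
    k=(W[...,0]>600)&(W[...,0]<800)&(W[...,1]<-220)&(W[...,1]>-420)&(W[...,2]>lo)&(W[...,2]<lo+40)
    if k.sum()>3: w=W[k]; i=np.argsort(w[:,0])[:3]; print(n,lo,k.sum(),w[i].round(0).tolist())
```

```text
[520.75399468 -63.49182172 128.63836457] [-3.14146474e+00  1.84495815e-04  4.88776494e-01] 46.46581825015734
top 30 60 [[686.0, -275.0, 30.0], [688.0, -357.0, 31.0], [688.0, -354.0, 31.0]]
top 70 157 [[712.0, -367.0, 89.0], [713.0, -399.0, 93.0], [713.0, -405.0, 93.0]]
top 100 95 [[730.0, -326.0, 115.0], [731.0, -321.0, 111.0], [731.0, -326.0, 126.0]]
top 130 101 [[726.0, -364.0, 169.0], [731.0, -317.0, 157.0], [731.0, -321.0, 141.0]]
top 160 410 [[724.0, -385.0, 181.0], [725.0, -358.0, 177.0], [725.0, -356.0, 175.0]]
top 200 551 [[731.0, -319.0, 203.0], [733.0, -317.0, 208.0], [734.0, -336.0, 205.0]]
scene 30 100 [[722.0, -328.0, 46.0], [722.0, -324.0, 46.0], [722.0, -324.0, 31.0]]
scene 70 477 [[708.0, -405.0, 93.0], [709.0, -412.0, 91.0], [710.0, -347.0, 87.0]]
scene 100 311 [[726.0, -323.0, 102.0], [727.0, -331.0, 123.0], [727.0, -322.0, 128.0]]
scene 130 216 [[728.0, -324.0, 143.0], [728.0, -329.0, 162.0], [728.0, -325.0, 162.0]]
scene 160 517 [[720.0, -358.0, 180.0], [721.0, -364.0, 181.0], [721.0, -361.0, 191.0]]
scene 200 669 [[730.0, -337.0, 207.0], [731.0, -330.0, 205.0], [732.0, -332.0, 205.0]]
```

Emit:
jog_arm(
  rows=[0, -3.1, 0, 0, 0, 0.1065, 1, 0, -3.1, 0, 0, 0, 0.1065, 1, 0, -3.1, 0, 0, 0, 0.1065, 1, 0, -3.1, 0, 0, 0, 0.1065, 1, 2, -3.1, 0, 0, 0, 0.1065, 1, 2, -3.1, 0, 0, 0, 0.1065, 1, 2, -3.1, 0, 0, 0, 0.1065, 1, 2, -3.1, 0, 0, 0, 0.1065, 1, 0.1, -0.8, 0, 0, 0, 0.1065, 1, 0, 0, -3, 0, 0, 0, 1, 0, 0, -3, 0, 0, 0, 1, 0, 0, 0, 0, 0, 0, 1, 0, 0, 0, 0, 0, 0, 1],
)

```text
clock: 45.45
eef_pos: [601.4, -317.5, 67.7]
eef_rot: [-3.139, -0.001, 1.447]
wrist_force: [-0.3, -0.7, 0.5]
finger_gap: 46.2
finger_force: 14.9
```

Run:
```python
from h import *
q,e=manip.camera("scene"); W=cloud("scene",e); s=manip.read_state(); print(s["eef_pos"],s["eef_rot"],s["finger_gap"])
p,d=manip.camera("top"); np.savez("n11.npz",q=q,p=p,e=e,d=d)
z=s["eef_pos"][2]+11.3
k=(W[...,2]>z-2)&(W[...,2]<z+15)&(abs(W[...,0]-601)<40)&(abs(W[...,1]+319)<45); w=W[k]; print(k.sum(),w.mean(0).round(1),np.percentile(w,[3,97],axis=0).round(1))
```

```text
[ 602.38424042 -318.01173752   69.76996922] [3.14144357e+00 1.43984503e-04 1.44739599e+00] 46.27218581485308
214 [ 605.2 -327.7   84.2] [[ 575.5 -347.    79.3]
 [ 626.2 -304.9   94. ]]
```

Emit:
jog_arm(
  rows=[0, -0.1, -2, 0, 0, 0, 1, 0, 0, -2, 0, 0, 0, 1, 0, 0, -1.5, 0, 0, 0, 1, 0, 0, -0.8, 0, 0, 0, 1, 0, 0, -0.2, 0, 0, 0, 1, 0, 0, 0, 0, 0, 0, 1, 0, 0, 0, 0, 0, 0, 1, 0, 0, 0, 0, 0, 0, 1],
)

```text
clock: 46.22
eef_pos: [602.8, -319.4, 5.3]
eef_rot: [3.14, 0.001, 1.447]
wrist_force: [0.5, -0.6, 1.0]
finger_gap: 46.3
finger_force: 14.9
```

Emit:
jog_arm(
  rows=[-0.1, 0, -0.2, 0, 0, 0, 1, 0, 0, -0.1, 0, 0, 0, 1, 0, 0, 0, 0, 0, 0, 1, 0, 0, 0, 0, 0, 0, 1],
)

```text
clock: 46.55
eef_pos: [601.4, -319.3, 1.6]
eef_rot: [3.141, 0.001, 1.447]
wrist_force: [-1.8, 0.6, 5.6]
finger_gap: 46.3
finger_force: 15.0
```

Floor contact. I release, rise and withdraw so the cameras get a clear final look.

Emit:
jog_arm(
  rows=[0, 0, 0.05, 0, 0, 0, 0.35, 0, 0, 0, 0, 0, 0, 0.35, 0, 0, 0, 0, 0, 0, 0.35, 0, 0, 0, 0, 0, 0, 0.35, 0, 0, 0, 0, 0, 0, 0.35, 0, 0, 0, 0, 0, 0, 0.35, 0, 0, 1, 0, 0, 0, 0.35, 0, 0, 3, 0, 0, 0, 0.35, 0, 0, 3, 0, 0, 0, 0.35, 0, 0, 3, 0, 0, 0, 0.35, 0, 0, 3, 0, 0, 0, 0.35, 0, 0, 3, 0, 0, 0, 0.35, 0, -3, 0, 0, 0, 0, 0.35, -2, -3, 0, 0, 0, 0, 0.35, -2, -3, 0, 0, 0, 0, 0.35, -2, -3, 0, 0, 0, 0, 0.35, -2, -3, 0, 0, 0, 0, 0.35, -2, -2, 0, 0, 0, 0, 0.35, 0, 0, 0, 0, 0, 0, 0.35],
)

```text
clock: 48.13
eef_pos: [497.4, -492.9, 161.8]
eef_rot: [-3.141, 0.001, 1.442]
wrist_force: [0.1, 0.3, 0.6]
finger_gap: 61.0
finger_force: 0.0
```

Run:
```python
from h import *
q,e=manip.camera("scene"); p,d=manip.camera("top"); s=manip.read_state(); print(s["eef_pos"],s["clock"])
np.savez("n12.npz",q=q,p=p,e=e,d=d)
a=cv2.resize(p[165:250,285:405],(560,397),interpolation=cv2.INTER_CUBIC)
b=cv2.resize(q[140:330,190:400],None,fx=2.85,fy=2.85,interpolation=cv2.INTER_CUBIC)
im=np.zeros((600,800,3),np.uint8); b=cv2.resize(q[145:330,195:395],(400,370),interpolation=cv2.INTER_CUBIC)
im[:370,:400]=b; c=cv2.resize(p[160:250,285:405],(800-400,300),interpolation=cv2.INTER_CUBIC); im[:300,400:]=c
im[300:600,400:]=cv2.resize(p[155:245,165:285],(400,300),interpolation=cv2.INTER_CUBIC)
im[370:600,:400]=cv2.resize(q[225:300,215:345],(400,230),interpolation=cv2.INTER_CUBIC)
cv2.imwrite("pics/fin.png",im)
```

```text
[ 500.64359921 -489.52074688  161.83046696] 48.2333
```

View pics/fin.png

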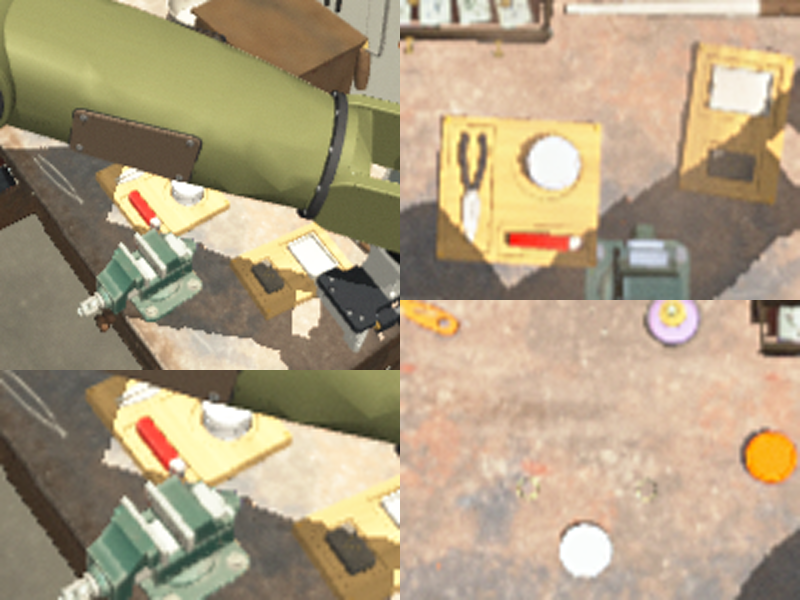

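Run:
```python
from h import *
a=np.load("n12.npz"); p=a["p"]; W=cloud("top",a["d"])
for nm,bx,t,z,o,y,c in(("tray",[370,170,405,200],lambda c:c.min(-1)>150,25,(567.6,-314.8),-.124,(34,0)),("tin",[318,190,345,225],lambda c:c.min(-1)>190,51,(489,-90),-.029,(28,-28)),
  ("stone",[375,198,400,222],lambda c:c.max(-1)<75,27,(567.6,-314.8),-.124,(-46,0)),("lighter",[312,226,340,240],lambda c:(c[...,2]>120)&(c[...,1]<80)|(c.min(-1)>190),34,(489,-90),-.029,(-51,-28))):
    w,r=blob(p,bx,t,z); v=np.array(r[0])-o; C,S=np.cos(y),np.sin(y)
    u=np.array([C*v[0]+S*v[1],-S*v[0]+C*v[1]])-c
    k=(W[...,2]>z-14)&(abs(W[...,0]-r[0][0])<18)&(abs(W[...,1]-r[0][1])<18)
    A=np.c_[W[k][:,:2]-r[0],np.ones(k.sum())]; g=np.linalg.lstsq(A,W[k][:,2],rcond=None)[0]
    print(nm,"off recess centre",u.round(1),np.round(r[1],1),round(r[2],1),"plane",g.round(3))
```

```text
tray off recess centre [ 0.3 -0.5] [66.2 52.2] 83.0 plane [ 7.0000e-03 -3.2000e-02  1.6155e+01]
tin off recess centre [ 1.9 -1.7] [53.2 53.8] 63.0 plane [-4.3000e-02 -2.1000e-02  5.0169e+01]Traceback (most recent call last):
  File "<stdin>", line 5, in <module>
  File "h.py", line 18, in blob
    k,l,st,_=cv2.connectedComponentsWithStats(m); i=1+np.argmax(st[1:,4])
                                                      ~~~~~~~~~^^^^^^^^^^
    return _wrapfunc(a, 'argmax', axis=axis, out=out, **kwds)
    return bound(*args, **kwds)
ValueError: attempt to get argmax of an empty sequence
```

The final picture shows everything in its recess: cutters (472,185), tin (553,163), lighter (540,242), stone (732,163) and tray (740,90). The empty tin (585,550) and the lamp (672,320) are standing. I hand in.

```bash
python3 -c "
from cell import manip
print(manip.sign_off())"
```

```text
the job is handed in; nothing more can be done
None
```

The job is handed in at about 48 s: in the last camera views all five things lay in their recesses, the empty tin stood upright on the bench and the lamp was untouched, but no verdict came back.

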